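# Put the sanding block away in the kit drawer

### The job

The sanding block stands on end in its wooden stand, too tall that way for the drawer. Lift it out, lay it down flat on the bench and let go, then take it again across its sides, put it flat into the open drawer of the low cabinet, and push the drawer fully home until it clicks past its catch. Do not shift the mallet, the marking gauge or the plane.

Things in the scene. Friction and masses are not known exactly. Their poses are not given: they have to be found in the camera images.
- sanding_block: cork sanding block with abrasive paper under it, a box 57 (its x) x 87 (its y) x 29 mm (its z), 60 g. Its origin is the centre of the paper face, z points from there through the cork. At the start it stands in the stand's pocket with its y axis up, its foot 6 mm above the bench and its upper end about 93 mm above the bench; 55 mm of it stand out of the stand. Either broad face may lie down in the end
- block_mid (a point): the middle of the sanding block; 14.5 mm above the surface when the block lies flat
- block_stand: dark wooden stand, fixed, 80 (x) x 116 (y) x 38 mm high; origin at the centre of its underside. In its middle a pocket 33 (x) x 61 mm (y), 32 mm deep, holds the block upright with the block's 57 mm width along the stand's y axis. The stand is always to the right of the cabinet and the bench between them, nearer the robot than the mallet, is clear
- kit_cabinet: low wooden cabinet, fixed, 170 deep (x) x 170 wide (y) x 68 mm high; origin on the bench, 75 mm behind the cabinet's front edge and midway across. Its front looks along its -x axis and is open for the one drawer; the opening leaves 42 mm above the drawer floor
- kit_drawer (a joint): how far the drawer stands open, m: 0 = home, 0.135 = fully out; it slides out along the cabinet's -x axis. It runs freely (about 1 N) until about 20 mm from home, where a sprung roller catch resists with up to about 10 N; from about 9 mm the catch pulls it home and keeps it there. Stopped short of that it stays open
- drawer_floor (a point): centre of the drawer's inner floor, on the floor, 16 mm above the bench; axes as the cabinet's. Inside the drawer measures 125 (x) x 120 mm (y), its walls rise 34 mm above this floor and are 6 mm thick, the front 12 mm. Seen from above, the cabinet's top covers all of the inside but the part drawn out, which is as long as the joint value: from the front wall's inner face (62 mm before this point) backwards
- drawer_pull (a point): middle of the outer face of the dark wooden pull rail on the drawer's front, 44 mm above the bench; the rail is 70 wide (y) x 14 high and stands 13 mm out of the front; axes as the cabinet's. A push along +x here shuts the drawer
- mallet: turned wooden mallet lying on the bench, 222 mm long (y), head 69 mm across; origin at the centre of its underside. Bystander
- marking_gauge: wooden marking gauge lying on the bench, 77 x 210 (y) x 52 mm; origin at the centre of its underside. Bystander
- block_plane: small wooden plane on the bench, 60 x 190 (y) x 74 mm; origin at the centre of its underside. Bystander
There are look-alikes about, which are no part of the job. Leave any blue or green look-alike of the sanding_block alone.

How it is judged:
By the outcome, as a careful person would: the job done as asked, in the order asked, and still so for the second after the job is handed in, with the robot touching nothing.
It also fails if it takes over 59 s, if anything falls off the work surface, if the arm or the gripper's body presses on something with over 40 N, if the wrist force passes 120 N, or if a joint passes its speed limit or range.

### The arm

A 6-joint arm with a two-finger parallel gripper is mounted at the origin on a cart in front of the work surface, level with it; the furniture and walls round the work are solid. World frame = base frame: x ahead of the robot, y to its left, z up, the work surface at z = 0. Lengths are in m, angles in rad, forces in N, time in s.
With the tool pointing down it reaches from about 0.35 to 0.85 m from the base axis. Payload 8.1 kg.
Tool frame: the origin (TCP) lies at the centre of the arm's flange, where the gripper is bolted on; the fingertips stand 186 mm ahead of it and the grasp point (between the pads) lies 167 mm ahead of it (robot.nose_length is the distance from the TCP to the fingertips, in m); z points along the fingers, x is the direction in which the jaws open and shut, and the axes are right-handed (so a half turn about z gives the same grasp; the last joint's range is limited). The gripper opens to 93 mm and grips with 3 to 60 N. Pads are 15 mm wide; open, the fingers measure 128 mm over their backs; the gripper's body (75 mm by 188 mm) begins 65 mm behind the grasp point.
Start: joints at [-1.423, 0.13, 1.488, -0, 1.523, -0.085], TCP at [0.138, -0.584, 0.405] pointing down, gripper open.
Joint ranges: [-2.96, 2.96], [-0.89, 2.26], [0.02, 2.5], [-1.34, 4.48], [0, 2.73], [-2.66, 2.66]. Speed limits (rad/s): [2.39, 2.39, 2.79, 3.14, 3.14, 3.14].

### API

Orientations are given as a rotation vector (axis times angle).
In Python, from plant import robot gives the robot as it stands.
- The arm moves only by the tool arm_command, never from a script. Its argument "motion" is a list of rows, each an object with "slide": the shift along the tool's x, y, z each as a share of 0.4 m, from -1 to 1, a list of three; "turn": the turn, a rotation vector about the tool's x, y, z each as a share of 0.5 rad, from -1 to 1, a list of three. A call has exactly 5 rows; each row shifts and turns the commanded pose from where the row before left it, along the tool's axes as they then stand; what a row does not reach is not made up. A row lasts 1/12 s, in which the tool goes at most 41.7 mm and 7.16 degrees, less where a joint would pass 70% of its speed; a pose out of reach is approached as far as the arm can. A call with a number of a shift or a turn outside -1 to 1 is refused whole. A call with a gripper value outside its range is refused whole. "gripper" is the opening in per cent of the stroke, from 0 (shut) to 100 (fully open), set as the call begins (left out, the last holds). The fingers move at their own pace and stop on an object; "grip_force" is the grip in N (left out, the last holds). Time passes only in rows, so rows that do not move let the fingers close, or fill a call up. It gives the time, the measured TCP pose, the force and the opening at its end, in the units of the state.
- robot.read_state(): the state, without advancing time (a new reading comes with each control period).
- robot.read_camera(name): name is "scene" or "top" or "wrist"; returns a dict with "pixels" (480x640x3 uint8, blue, green, red), "intrinsics" (3x3 intrinsics, pixels), "D" ([k1, k2, p1, p2, k3] as OpenCV has them; the pictures are not rectified), "T" (4x4, takes a point from camera to world coordinates). Camera axes: x right, y down, z forward; pixel columns grow to the right and rows downward; lengths in m; the calibration is good to about 2 mm. A picture is of the moment at which its call begins. There is no depth.
- robot.close_job(): hands the job in, once; it reports no verdict.
The state is a dict: "t": time; "q": joint angles; "dq": joint speeds; "joint_torque": joint torques, N m; "tool_pos": TCP position; "orientation": TCP orientation; "force": force on the tool from outside, world axes, zero at the start; "wrist_torque": the same for the moment, N m; "opening": finger opening in m.
Only numpy, scipy, OpenCV 4.12 (cv2) and the standard library are available. Lean on these libraries where they do the work, as an engineer would, in place of code of your own. Each camera call takes 0.05 s, during which the arm holds its last target.

## Working session

There is one attempt and no reset: what is moved stays moved. The work goes in short steps, Python scripts to look and compute and a tool call to move; the robot and the scene stay as the last step left them, time stands still between calls to the robot, and variables do not carry over. Pictures are saved under pics/ and viewed, and the job is handed in when it is done.

Besides the shell and the picture viewer there is one more tool, called after ">>>" by a JSON object that holds its "method" and its "body", one argument or row to a line. arm_command: Moves the arm, as the interface text tells. Shift numbers are shares of 0.4 m and turn numbers shares of 0.5 rad, none past 1 either way. Its arguments: {"type":"object","properties":{"motion":{"type":"array","items":{"type":"object","properties":{"slide":{"type":"array","items":{"type":"number"}},"turn":{"type":"array","items":{"type":"number"}}}}},"gripper":{"type":"number"},"grip_force":{"type":"number"}},"required":["motion"]}

```bash
ls; mkdir -p pics
python3 - <<'E'
from plant import robot
import cv2
for n in ["scene","top","wrist"]:
    c=robot.read_camera(n); cv2.imwrite(f"pics/{n}0.png",c["pixels"]); print(n,c["intrinsics"].round(1).tolist(),c["D"],c["T"].round(4).tolist())
print(robot.read_state())
E
```

```text
pics
scene [[491.6, 0.0, 319.4], [0.0, 491.6, 236.8], [0.0, 0.0, 1.0]] [-0.13015411  0.          0.          0.          0.        ] [[-0.8436, -0.3215, 0.43, -0.0085], [-0.5367, 0.5269, -0.659, 0.8047], [-0.0147, -0.7867, -0.6171, 0.8486], [0.0, 0.0, 0.0, 1.0]]
top [[623.1, 0.0, 317.6], [0.0, 623.1, 245.2], [0.0, 0.0, 1.0]] [0.05366025 0.         0.         0.         0.        ] [[-0.0044, -0.9957, 0.0931, 0.3797], [-0.9999, 0.003, -0.0151, -0.0129], [0.0148, -0.0931, -0.9955, 1.5772], [0.0, 0.0, 0.0, 1.0]]
wrist [[414.7, 0.0, 318.3], [0.0, 414.7, 239.1], [0.0, 0.0, 1.0]] [0.0252913 0.        0.        0.        0.       ] [[0.2307, -0.9376, -0.2601, 0.2104], [-0.973, -0.2227, -0.0603, -0.5648], [-0.0014, 0.267, -0.9637, 0.3838], [0.0, 0.0, 0.0, 1.0]]
{'t': 0.15, 'q': array([-1.42340686e+00,  1.31026143e-01,  1.48901572e+00,  5.48659587e-05,
        1.52302448e+00, -8.54084473e-02]), 'dq': array([-0.0001121 , -0.0026058 , -0.00397155,  0.00019113,  0.00010354,
        0.00157257]), 'joint_torque': array([ 1.09016681e-03, -5.60473537e+01, -4.92336631e+01,  7.68441358e-02,
        3.06099281e-02, -6.30044974e-05]), 'tool_pos': array([ 0.13842227, -0.583638  ,  0.40391262]), 'orientation': array([-2.46357363e+00,  1.94777193e+00,  1.62729724e-03]), 'force': array([ 0.24891311, -0.63675409, -0.57591532]), 'wrist_torque': array([-0.0375825 , -0.0003013 , -0.00036159]), 'opening': 0.09314650315758913}
```

View pics/top0.png

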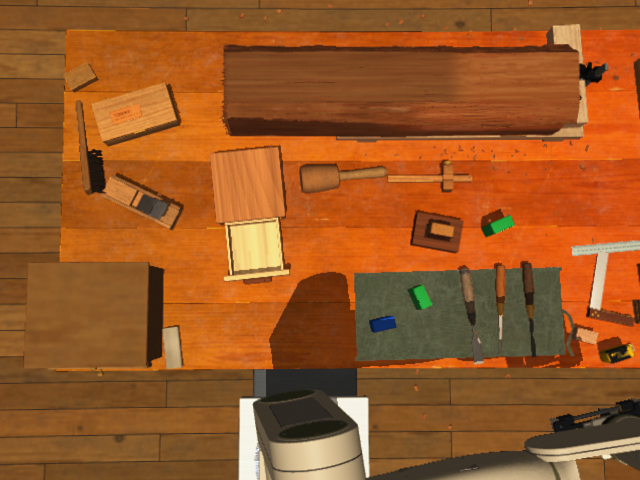

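View pics/scene0.png

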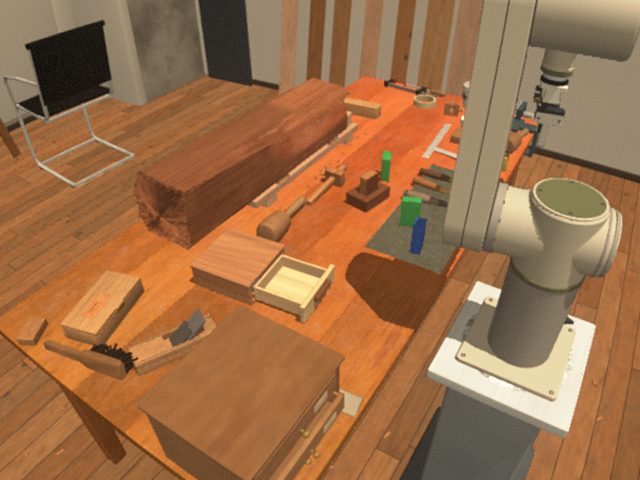

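The real block is brown cork standing in the dark stand at top (440,229). The look-alikes are green at (498,223) and (421,297), and blue at (382,324). Next, an enlarged crop to confirm.

Run:
```python
import cv2
i=cv2.imread("pics/top0.png")
cv2.imwrite("pics/c1.png",cv2.resize(i[195:265,395:495],None,fx=8,fy=8,interpolation=cv2.INTER_CUBIC))
cv2.imwrite("pics/c2.png",cv2.resize(i[140:290,195:325],None,fx=4,fy=4,interpolation=cv2.INTER_CUBIC))
```

```text
(no output)
```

View pics/c1.png

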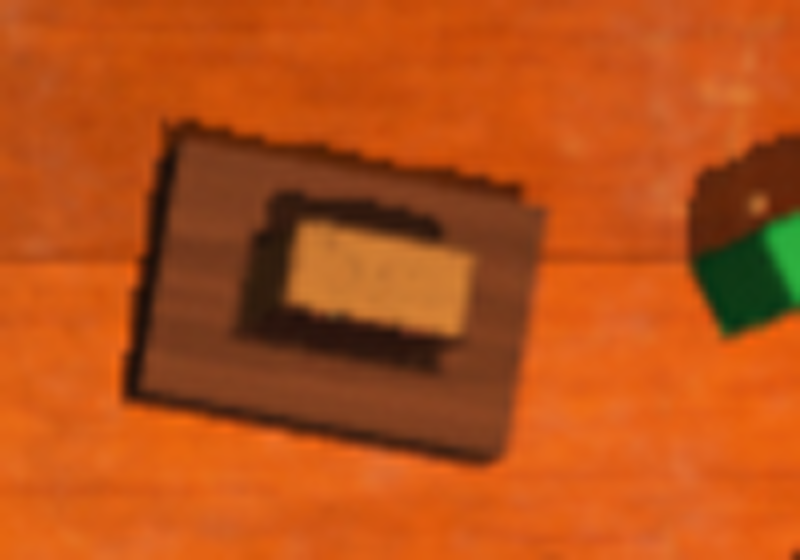

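View pics/c2.png

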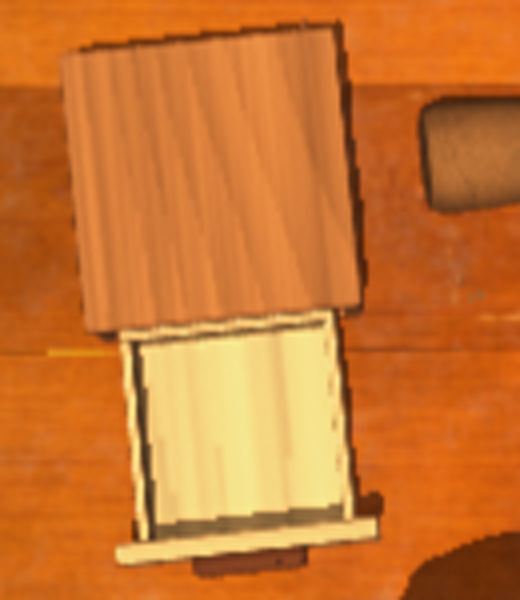

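```bash
cat > h.py <<'E'
from plant import robot
import cv2, numpy as np
from scipy.spatial.transform import Rotation as R
def pix2w(c,uv,z):
    p=cv2.undistortPoints(np.float64(uv).reshape(-1,1,2),c["intrinsics"],c["D"]).reshape(-1,2)
    d=np.c_[p,np.ones(len(p))]@c["T"][:3,:3].T; o=c["T"][:3,3]
    z=np.broadcast_to(z,len(p)); return o+d*((z-o[2])/d[:,2])[:,None]
def w2pix(c,X):
    Ti=np.linalg.inv(c["T"]); return cv2.projectPoints(np.float64(X).reshape(-1,1,3),cv2.Rodrigues(Ti[:3,:3])[0],Ti[:3,3],c["intrinsics"],c["D"])[0].reshape(-1,2)
E
python3 - <<'E'
from h import *
c=robot.read_camera("top")
a=lambda p,s,o:np.array(p)/s+np.array(o)-.5+.5/s
def rep(n,p,z,s,o):
    w=pix2w(c,a(p,s,o),z)[:,:2]; e=np.roll(w,-1,0)-w
    print(n,"ctr",w.mean(0).round(4),"edges",np.linalg.norm(e,axis=1).round(4),"ang",np.degrees(np.arctan2(e[:,1],e[:,0])).round(1)); print(w.round(4).tolist())
o1=(395,195);o2=(195,140)
rep("block",[(297,220),(472,252),(465,335),(285,305)],.093,8,o1)
rep("stand",[(178,132),(547,210),(497,462),(140,395)],.038,8,o1)
rep("cab",[(65,55),(338,28),(360,305),(88,330)],.068,4,o2)
rep("front",[(117,549),(378,519),(378,538),(119,565)],.05,4,o2)
rep("drawerwalls outer",[(121,335),(335,312),(353,518),(140,540)],.05,4,o2)
E
```

```text
block ctr [ 0.556  -0.3343] edges [0.0532 0.0252 0.0545 0.026 ] ang [-100.7  173.8   80.3   -9.1]
[[0.5736, -0.3099], [0.5637, -0.3622], [0.5387, -0.3595], [0.5479, -0.3058]]
stand ctr [ 0.5558 -0.3338] edges [0.1171 0.0806 0.1122 0.0835] ang [-102.3  167.5   79.1   -9.2]
[[0.6086, -0.2844], [0.5837, -0.3987], [0.505, -0.3812], [0.5262, -0.271]]
cab ctr [0.671  0.1342] edges [0.1681 0.1726 0.1658 0.1707] ang [ -84.2 -175.5   95.2    5.2]
[[0.748, 0.2251], [0.7651, 0.0579], [0.5931, 0.0443], [0.578, 0.2095]]
front ctr [0.4491 0.1132] edges [0.1601 0.0116 0.1586 0.0098] ang [ -83.7 -180.    95.7    7.7]
[[0.4456, 0.1931], [0.4633, 0.0339], [0.4517, 0.0339], [0.4358, 0.1918]]
drawerwalls outer ctr [0.5209 0.1202] edges [0.1322 0.1278 0.1306 0.1268] ang [ -83.9 -175.    95.7    5.8]
[[0.5772, 0.1919], [0.5913, 0.0604], [0.464, 0.0492], [0.451, 0.1792]]
```

Crop confirms it: a cork-coloured end in the dark stand's pocket. All sizes match the given ones. Next I check which obstacles lie near the approach.

Run:
```python
import cv2
i=cv2.imread("pics/top0.png")
cv2.imwrite("pics/c3.png",cv2.resize(i[200:350,360:540],None,fx=4.4,fy=4,interpolation=cv2.INTER_CUBIC))
j=cv2.imread("pics/scene0.png")
cv2.imwrite("pics/c4.png",cv2.resize(j[140:260,330:480],None,fx=5,fy=5,interpolation=cv2.INTER_CUBIC))
from h import *
s=robot.read_state();print(R.from_rotvec(s["orientation"]).as_matrix().round(3))
```

```text
[[ 0.231 -0.973 -0.   ]
 [-0.973 -0.231  0.001]
 [-0.001 -0.    -1.   ]]
```

View pics/c3.png

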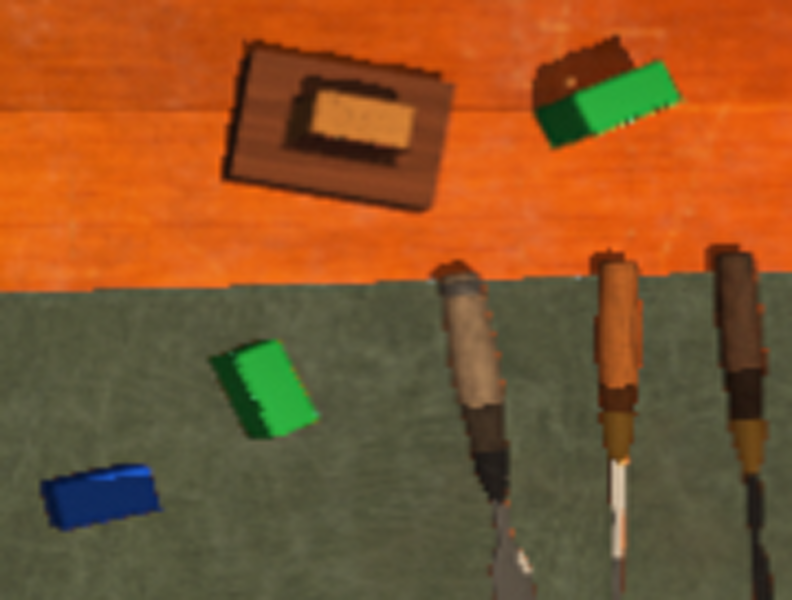

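View pics/c4.png

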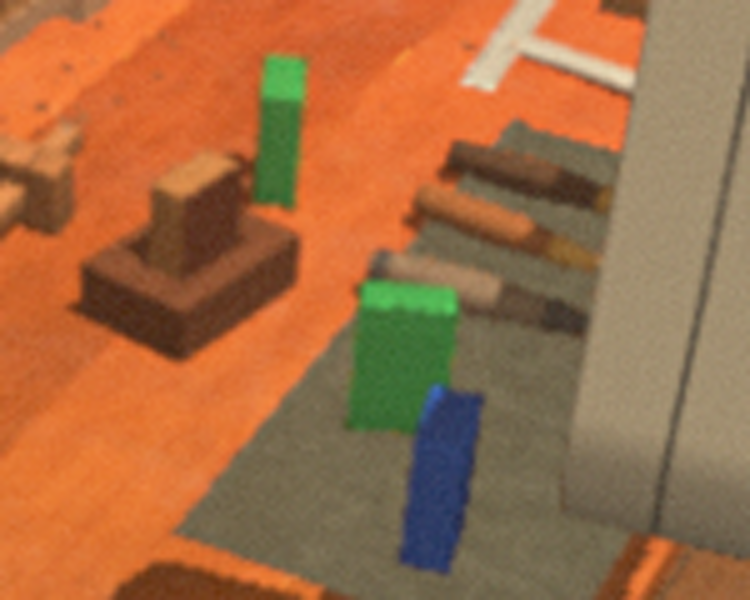

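Run:
```python
from h import *
c=robot.read_camera("top")
f=lambda p,z:pix2w(c,np.array(p)/[4.4,4]+[360,200],z).round(3).tolist()
print("g1",f([(228,352),(275,338),(318,412),(275,437)],.087))
print("b",f([(50,478),(155,465),(160,508),(65,528)],.087))
print("g2",f([(585,90),(660,62),(682,95),(600,137)],.087))
print("chisel1",f([(440,275),(480,270),(505,480)],.02))
```

```text
g1 [[0.416, -0.26, 0.087], [0.424, -0.286, 0.087], [0.38, -0.308, 0.087], [0.365, -0.285, 0.087]]
b [[0.341, -0.163, 0.087], [0.349, -0.219, 0.087], [0.324, -0.222, 0.087], [0.312, -0.17, 0.087]]
g2 [[0.573, -0.459, 0.087], [0.59, -0.5, 0.087], [0.57, -0.511, 0.087], [0.544, -0.466, 0.087]]
chisel1 [[0.465, -0.393, 0.02], [0.468, -0.416, 0.02], [0.338, -0.426, 0.02]]
```

```bash
cat >> h.py <<'E'
def Rz(az,tilt):
    """tool x horizontal at azimuth az (deg); tool z = down tilted by 'tilt' deg toward azimuth az+90 """
    a=np.radians(az);t=np.radians(tilt)
    x=np.array([np.cos(a),np.sin(a),0]);n=np.array([-np.sin(a),np.cos(a),0])
    z=np.sin(t)*n-np.cos(t)*np.array([0,0,1.]); return np.c_[x,np.cross(z,x),z]
def plan(g,Rt,N=None,vmax=.038,wmax=.115,start=None,L=.167,show=True):
    s=robot.read_state()
    p,Rc=(s["tool_pos"],R.from_rotvec(s["orientation"]).as_matrix()) if start is None else start
    pt=np.array(g)-L*Rt[:,2]; w=R.from_matrix(Rc.T@Rt).as_rotvec()
    n=int(np.ceil(max(np.linalg.norm(pt-p)/vmax,np.linalg.norm(w)/wmax,1)))
    if N: n=N
    else: n=5*int(np.ceil(n/5))
    dp=(pt-p)/n; Rr=Rc.copy(); E=R.from_rotvec(w/n).as_matrix()
    rows=[]
    for k in range(n):
        rows.append((np.r_[Rr.T@dp/.4],w/n/.5)); Rr=Rr@E
    if show:
        for k,(a,b) in enumerate(rows):
            if k%5==0: print("call",k//5)
            print(" ",a.round(4).tolist(),b.round(3).tolist())
    return pt,Rt
def st():
    s=robot.read_state();Rm=R.from_rotvec(s["orientation"]).as_matrix()
    print("t",s["t"],"tcp",s["tool_pos"].round(4),"grasp",(s["tool_pos"]+.167*Rm[:,2]).round(4),"zax",Rm[:,2].round(3),"xax",Rm[:,0].round(3),"q",s["q"].round(3),"F",s["force"].round(1),"open",round(s["opening"],4))
E
python3 - <<'E'
from h import *
Rt=Rz(-100.6,45); print(Rt.round(3))
plan(np.array([.5506,-.333,.07])-.12*Rt[:,2],Rt)
E
```

```text
[[-0.184 -0.695  0.695]
 [-0.983  0.13  -0.13 ]
 [ 0.    -0.707 -0.707]]
call 0
  [-0.0385, -0.0456, 0.0219] [0.103, 0.022, 0.053]
  [-0.0399, -0.0433, 0.0238] [0.103, 0.022, 0.053]
  [-0.0413, -0.041, 0.0255] [0.103, 0.022, 0.053]
  [-0.0427, -0.0385, 0.0271] [0.103, 0.022, 0.053]
  [-0.0439, -0.036, 0.0285] [0.103, 0.022, 0.053]
call 1
  [-0.0452, -0.0333, 0.0298] [0.103, 0.022, 0.053]
  [-0.0464, -0.0305, 0.031] [0.103, 0.022, 0.053]
  [-0.0475, -0.0276, 0.032] [0.103, 0.022, 0.053]
  [-0.0485, -0.0247, 0.0328] [0.103, 0.022, 0.053]
  [-0.0495, -0.0217, 0.0335] [0.103, 0.022, 0.053]
call 2
  [-0.0504, -0.0186, 0.0339] [0.103, 0.022, 0.053]
  [-0.0512, -0.0155, 0.0343] [0.103, 0.022, 0.053]
  [-0.052, -0.0124, 0.0344] [0.103, 0.022, 0.053]
  [-0.0526, -0.0093, 0.0344] [0.103, 0.022, 0.053]
  [-0.0532, -0.0061, 0.0342] [0.103, 0.022, 0.053]
```

>>> {"method": "arm_command", "body": {
  "motion": [
    {"slide": [-0.0385, -0.0456, 0.0219], "turn": [0.103, 0.022, 0.053]},
    {"slide": [-0.04, -0.0433, 0.0238], "turn": [0.103, 0.022, 0.053]},
    {"slide": [-0.0413, -0.041, 0.0255], "turn": [0.103, 0.022, 0.053]},
    {"slide": [-0.0427, -0.0385, 0.0271], "turn": [0.103, 0.022, 0.053]},
    {"slide": [-0.044, -0.036, 0.0285], "turn": [0.103, 0.022, 0.053]}
  ],
  "gripper": 85,
  "grip_force": 15
}}

```text
t: 0.67
tool_pos: [0.2099, -0.4869, 0.3604]
orientation: [-2.19, 1.986, -0.304]
force: [-0.4, 0.3, 0.1]
opening: 0.0792
```

>>> {"method": "arm_command", "body": {
  "motion": [
    {"slide": [-0.0452, -0.0333, 0.0298], "turn": [0.103, 0.022, 0.053]},
    {"slide": [-0.0464, -0.0305, 0.031], "turn": [0.103, 0.022, 0.053]},
    {"slide": [-0.0475, -0.0276, 0.032], "turn": [0.103, 0.022, 0.053]},
    {"slide": [-0.0485, -0.0247, 0.0328], "turn": [0.103, 0.022, 0.053]},
    {"slide": [-0.0495, -0.0217, 0.0335], "turn": [0.103, 0.022, 0.053]}
  ]
}}

```text
t: 1.08
tool_pos: [0.2807, -0.391, 0.3166]
orientation: [-1.904, 1.982, -0.572]
force: [0.3, 0.6, -0.7]
opening: 0.0789
```

>>> {"method": "arm_command", "body": {
  "motion": [
    {"slide": [-0.0504, -0.0186, 0.034], "turn": [0.103, 0.022, 0.053]},
    {"slide": [-0.0512, -0.0155, 0.0343], "turn": [0.103, 0.022, 0.053]},
    {"slide": [-0.052, -0.0124, 0.0344], "turn": [0.103, 0.022, 0.053]},
    {"slide": [-0.0526, -0.0093, 0.0344], "turn": [0.103, 0.022, 0.053]},
    {"slide": [-0.0532, -0.0061, 0.0342], "turn": [0.103, 0.022, 0.053]}
  ]
}}

```text
t: 1.5
tool_pos: [0.3516, -0.2951, 0.2728]
orientation: [-1.608, 1.943, -0.807]
force: [0.3, -0.5, 0.6]
opening: 0.079
```

Run:
```python
from h import *
st()
c=robot.read_camera("wrist"); im=c["pixels"].copy()
# predicted block and stand
a=np.radians(-10.6);X=np.array([np.cos(a),np.sin(a),0]);Y=np.array([-np.sin(a),np.cos(a),0]);C=np.array([.556,-.334,0])
for dx,dy,z in [(sx*.0145,sy*.0285,z) for sx in(-1,1) for sy in(-1,1) for z in(.093,)]+[(sx*.04,sy*.058,.038) for sx in(-1,1) for sy in(-1,1)]:
    u=w2pix(c,C+dx*X+dy*Y+[0,0,z])[0]; cv2.circle(im,tuple(int(round(v)) for v in u),3,(255,0,255),1); print(dx,dy,z,u.round(1))
cv2.imwrite("pics/w1.png",im)
```

```text
t 1.5 tcp [ 0.3516 -0.2951  0.2728] grasp [ 0.4677 -0.3173  0.1549] zax [ 0.696 -0.133 -0.706] xax [-0.188 -0.982 -0.   ] q [-1.038 -0.44   2.354  0.808  0.826  0.277] F [ 0.3 -0.5  0.6] open 0.079
-0.0145 -0.0285 0.093 [367.3 233.8]
-0.0145 0.0285 0.093 [273.8 234.1]
0.0145 -0.0285 0.093 [364.6 195. ]
0.0145 0.0285 0.093 [276.  195.2]
-0.04 -0.058 0.038 [404.1 305.4]
-0.04 0.058 0.038 [236.8 306. ]
0.04 -0.058 0.038 [393.3 209.3]
0.04 0.058 0.038 [246.3 209.7]
```

View pics/w1.png

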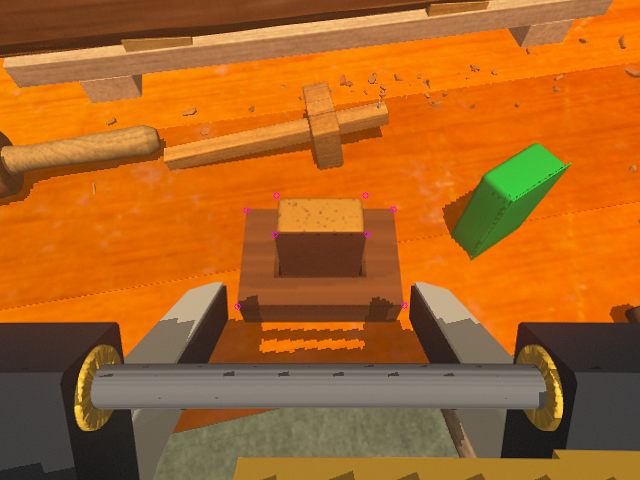

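The wrist view agrees with my estimate: block top at about (277–363, 197–235), on the predicted marks and centred between the fingers. I'll go in now.

Run:
```python
from h import *
plan(np.array([.5506,-.333,.07]),Rz(-100.6,45),vmax=.02,N=10)
```

```text
call 0
  [0.0011, -0.0005, 0.0294] [-0.0, 0.0, -0.001]
  [0.0011, -0.0005, 0.0294] [-0.0, 0.0, -0.001]
  [0.0011, -0.0005, 0.0294] [-0.0, 0.0, -0.001]
  [0.0011, -0.0005, 0.0294] [-0.0, 0.0, -0.001]
  [0.001, -0.0005, 0.0294] [-0.0, 0.0, -0.001]
call 1
  [0.001, -0.0005, 0.0294] [-0.0, 0.0, -0.001]
  [0.001, -0.0005, 0.0294] [-0.0, 0.0, -0.001]
  [0.001, -0.0005, 0.0294] [-0.0, 0.0, -0.001]
  [0.001, -0.0005, 0.0294] [-0.0, 0.0, -0.001]
  [0.001, -0.0005, 0.0294] [-0.0, 0.0, -0.001]
```

>>> {"method": "arm_command", "body": {
  "motion": [
    {"slide": [0.001, -0.0005, 0.03], "turn": [0, 0, 0]},
    {"slide": [0.001, -0.0005, 0.03], "turn": [0, 0, 0]},
    {"slide": [0.001, -0.0005, 0.03], "turn": [0, 0, 0]},
    {"slide": [0.001, -0.0005, 0.03], "turn": [0, 0, 0]},
    {"slide": [0.001, -0.0005, 0.03], "turn": [0, 0, 0]}
  ]
}}

```text
t: 1.97
tool_pos: [0.3936, -0.3061, 0.231]
orientation: [-1.612, 1.943, -0.804]
force: [-0.1, 0.8, 0.6]
opening: 0.0792
```

>>> {"method": "arm_command", "body": {
  "motion": [
    {"slide": [0.001, -0.0005, 0.03], "turn": [0, 0, 0]},
    {"slide": [0.001, -0.0005, 0.03], "turn": [0, 0, 0]},
    {"slide": [0.001, -0.0005, 0.03], "turn": [0, 0, 0]},
    {"slide": [0.001, -0.0005, 0.03], "turn": [0, 0, 0]},
    {"slide": [0.001, -0.0005, 0.024], "turn": [0, 0, 0]}
  ]
}}

```text
t: 2.38
tool_pos: [0.4339, -0.3158, 0.1906]
orientation: [-1.612, 1.943, -0.804]
force: [0.0, 0.3, -0.6]
opening: 0.0793
```

Run:
```python
from h import *
st()
for n in("wrist",): cv2.imwrite(f"pics/w2.png",robot.read_camera(n)["pixels"])
```

```text
t 2.3833 tcp [ 0.4339 -0.3158  0.1906] grasp [ 0.5498 -0.3377  0.0723] zax [ 0.694 -0.131 -0.708] xax [-0.185 -0.983  0.   ] q [-0.89  -0.023  2.188  1.012  0.569  0.096] F [ 0.   0.3 -0.6] open 0.0793
```

View pics/w2.png

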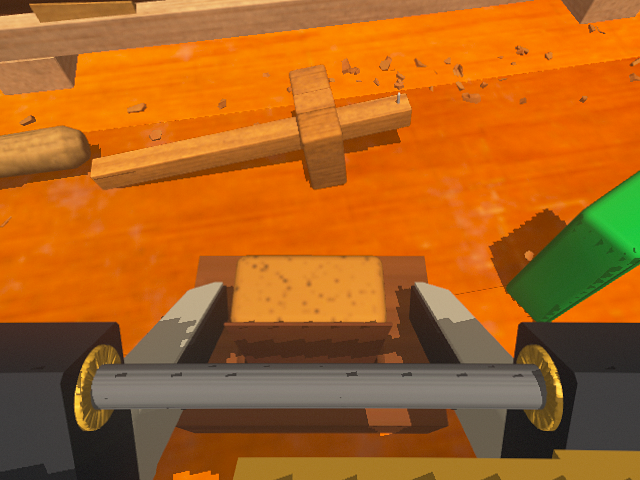

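>>> {"method": "arm_command", "body": {
  "motion": [
    {"slide": [-0.005, 0, 0], "turn": [0, 0, 0]},
    {"slide": [-0.005, 0, 0.002], "turn": [0, 0, 0]},
    {"slide": [0, 0, 0], "turn": [0, 0, 0]},
    {"slide": [0, 0, 0], "turn": [0, 0, 0]},
    {"slide": [0, 0, 0], "turn": [0, 0, 0]}
  ]
}}

```text
t: 2.85
tool_pos: [0.4347, -0.312, 0.1913]
orientation: [-1.611, 1.943, -0.805]
force: [-0.3, 0.3, 0.1]
opening: 0.079
```

>>> {"method": "arm_command", "body": {
  "motion": [
    {"slide": [0, 0, 0], "turn": [0, 0, 0]},
    {"slide": [0, 0, 0], "turn": [0, 0, 0]},
    {"slide": [0, 0, 0], "turn": [0, 0, 0]},
    {"slide": [0, 0, 0], "turn": [0, 0, 0]},
    {"slide": [0, 0, 0], "turn": [0, 0, 0]}
  ],
  "gripper": 0,
  "grip_force": 15
}}

```text
t: 3.27
tool_pos: [0.4348, -0.3119, 0.1908]
orientation: [-1.611, 1.943, -0.805]
force: [-0.2, 0.5, 1.9]
opening: 0.0568
```

>>> {"method": "arm_command", "body": {
  "motion": [
    {"slide": [0, 0, 0], "turn": [0, 0, 0]},
    {"slide": [0, 0, 0], "turn": [0, 0, 0]},
    {"slide": [0, 0, 0], "turn": [0, 0, 0]},
    {"slide": [0, 0, 0], "turn": [0, 0, 0]},
    {"slide": [0, 0, 0], "turn": [0, 0, 0]}
  ]
}}

```text
t: 3.68
tool_pos: [0.4349, -0.3119, 0.1908]
orientation: [-1.611, 1.943, -0.804]
force: [-0.8, -0.3, 2.4]
opening: 0.0571
```

Run:
```python
from h import *
st()
cv2.imwrite(f"pics/w3.png",robot.read_camera("wrist")["pixels"])
s=robot.read_state();Rm=R.from_rotvec(s["orientation"]).as_matrix()
plan(s["tool_pos"]+.167*Rm[:,2]+[0,0,.11],Rm,N=10)
```

```text
t 3.6833 tcp [ 0.4349 -0.3119  0.1908] grasp [ 0.5508 -0.3339  0.0726] zax [ 0.694 -0.132 -0.708] xax [-0.186 -0.983  0.001] q [-0.883 -0.029  2.194  1.012  0.563  0.102] F [-0.8 -0.3  2.4] open 0.0571
call 0
  [0.0, -0.0194, -0.0195] [0.0, 0.0, 0.0]
  [0.0, -0.0194, -0.0195] [0.0, 0.0, 0.0]
  [0.0, -0.0194, -0.0195] [0.0, 0.0, 0.0]
  [0.0, -0.0194, -0.0195] [0.0, 0.0, 0.0]
  [0.0, -0.0194, -0.0195] [0.0, 0.0, 0.0]
call 1
  [0.0, -0.0194, -0.0195] [0.0, 0.0, 0.0]
  [0.0, -0.0194, -0.0195] [0.0, 0.0, 0.0]
  [0.0, -0.0194, -0.0195] [0.0, 0.0, 0.0]
  [0.0, -0.0194, -0.0195] [0.0, 0.0, 0.0]
  [0.0, -0.0194, -0.0195] [0.0, 0.0, 0.0]
```

View pics/w3.png

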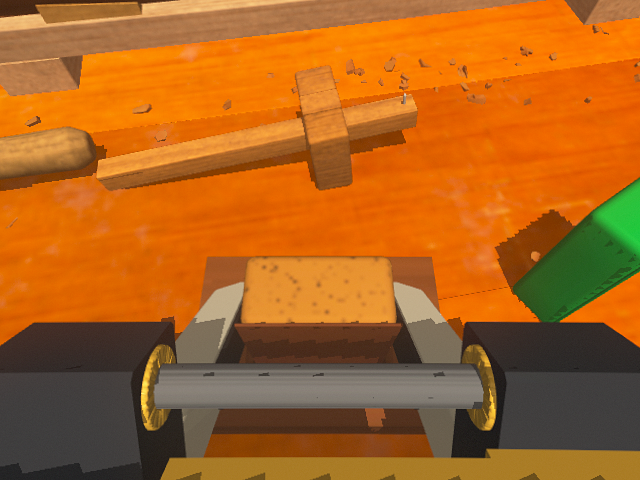

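The block is gripped, with the opening at 57 mm (block edges at 245–393 in the picture). Lifting.

>>> {"method": "arm_command", "body": {
  "motion": [
    {"slide": [0, -0.0194, -0.0195], "turn": [0, 0, 0]},
    {"slide": [0, -0.0194, -0.0195], "turn": [0, 0, 0]},
    {"slide": [0, -0.0194, -0.0195], "turn": [0, 0, 0]},
    {"slide": [0, -0.0194, -0.0195], "turn": [0, 0, 0]},
    {"slide": [0, -0.0194, -0.0195], "turn": [0, 0, 0]}
  ]
}}

```text
t: 4.15
tool_pos: [0.4346, -0.3115, 0.2458]
orientation: [-1.611, 1.944, -0.803]
force: [-0.1, -0.6, -0.8]
opening: 0.0566
```

>>> {"method": "arm_command", "body": {
  "motion": [
    {"slide": [0, -0.0194, -0.0195], "turn": [0, 0, 0]},
    {"slide": [0, -0.0194, -0.0195], "turn": [0, 0, 0]},
    {"slide": [0, -0.0194, -0.0195], "turn": [0, 0, 0]},
    {"slide": [0, -0.0194, -0.0195], "turn": [0, 0, 0]},
    {"slide": [0, -0.0194, -0.0195], "turn": [0, 0, 0]}
  ]
}}

```text
t: 4.57
tool_pos: [0.4345, -0.3115, 0.3008]
orientation: [-1.611, 1.944, -0.803]
force: [0.1, -0.4, 0.6]
opening: 0.0569
```

Run:
```python
from h import *
st()
c=robot.read_camera("scene")["pixels"]; cv2.imwrite(f"pics/s4.png",cv2.resize(c[100:300,280:560],None,fx=2.8,fy=2.8))
```

```text
t 4.5667 tcp [ 0.4345 -0.3115  0.3008] grasp [ 0.5503 -0.3333  0.1825] zax [ 0.694 -0.131 -0.708] xax [-0.185 -0.983  0.   ] q [-0.883 -0.245  2.15   0.744  0.732  0.435] F [ 0.1 -0.4  0.6] open 0.0569
```

View pics/s4.png

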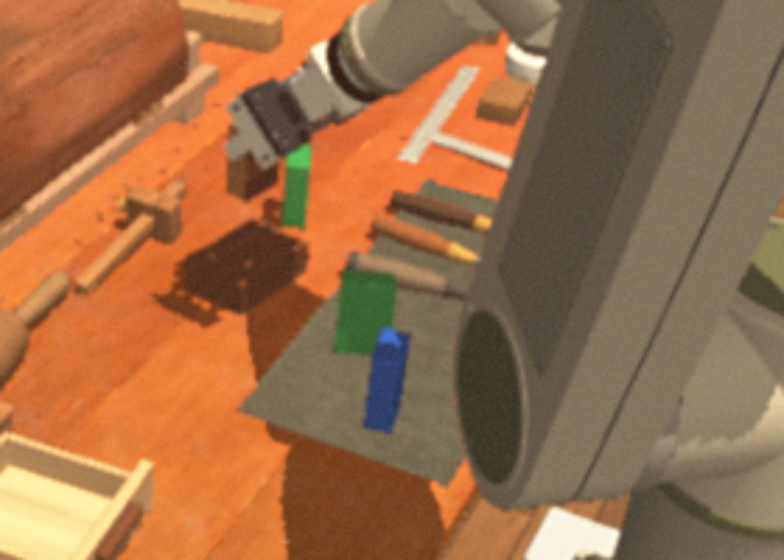

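```bash
cat >> h.py <<'E'
def plang(g,Rt,n,L=.167):
    """grasp point moves straight while turning"""
    s=robot.read_state();p,Rc=s["tool_pos"],R.from_rotvec(s["orientation"]).as_matrix()
    g0=p+L*Rc[:,2]; w=R.from_matrix(Rc.T@Rt).as_rotvec(); E=R.from_rotvec(w/n).as_matrix(); Rr=Rc
    for k in range(n):
        if k%5==0: print("call",k//5)
        Rn=Rr@E; pn=g0+(np.array(g)-g0)*(k+1)/n-L*Rn[:,2]
        d=Rr.T@(pn-p); print(" ",(d/.4).round(4).tolist(),(w/n/.5).round(3).tolist(),"" if np.linalg.norm(d)<.0417 else "FAST"); p,Rr=pn,Rn
E
python3 - <<'E'
from h import *
plang([.523,-.114,.15],Rz(-100.6,-45),15)
E
```

```text
call 0
  [-0.0352, -0.0314, -0.0017] [-0.21, -0.0, -0.0] 
  [-0.0352, -0.0311, -0.0004] [-0.21, -0.0, -0.0] 
  [-0.0352, -0.0309, 0.001] [-0.21, -0.0, -0.0] 
  [-0.0352, -0.0308, 0.0023] [-0.21, -0.0, -0.0] 
  [-0.0352, -0.0309, 0.0037] [-0.21, -0.0, -0.0] 
call 1
  [-0.0352, -0.0311, 0.005] [-0.21, -0.0, -0.0] 
  [-0.0352, -0.0315, 0.0063] [-0.21, -0.0, -0.0] 
  [-0.0352, -0.032, 0.0076] [-0.21, -0.0, -0.0] 
  [-0.0352, -0.0326, 0.0088] [-0.21, -0.0, -0.0] 
  [-0.0352, -0.0333, 0.0099] [-0.21, -0.0, -0.0] 
call 2
  [-0.0352, -0.0342, 0.0109] [-0.21, -0.0, -0.0] 
  [-0.0352, -0.0351, 0.0119] [-0.21, -0.0, -0.0] 
  [-0.0352, -0.0362, 0.0127] [-0.21, -0.0, -0.0] 
  [-0.0352, -0.0373, 0.0134] [-0.21, -0.0, -0.0] 
  [-0.0352, -0.0385, 0.0141] [-0.21, -0.0, -0.0]
```

>>> {"method": "arm_command", "body": {
  "motion": [
    {"slide": [-0.0352, -0.0314, -0.0017], "turn": [-0.21, 0, 0]},
    {"slide": [-0.0352, -0.0311, -0.0004], "turn": [-0.21, 0, 0]},
    {"slide": [-0.0352, -0.0309, 0.001], "turn": [-0.21, 0, 0]},
    {"slide": [-0.0352, -0.0308, 0.0023], "turn": [-0.21, 0, 0]},
    {"slide": [-0.0352, -0.0309, 0.0037], "turn": [-0.21, 0, 0]}
  ]
}}

```text
t: 5.03
tool_pos: [0.4982, -0.2526, 0.3324]
orientation: [-1.888, 2.278, -0.305]
force: [0.7, 0.5, -1.3]
opening: 0.0569
```

>>> {"method": "arm_command", "body": {
  "motion": [
    {"slide": [-0.0352, -0.0311, 0.005], "turn": [-0.21, 0, 0]},
    {"slide": [-0.0352, -0.0315, 0.0063], "turn": [-0.21, 0, 0]},
    {"slide": [-0.0352, -0.032, 0.0076], "turn": [-0.21, 0, 0]},
    {"slide": [-0.0352, -0.0326, 0.0088], "turn": [-0.21, 0, 0]},
    {"slide": [-0.0352, -0.0333, 0.01], "turn": [-0.21, 0, 0]}
  ]
}}

```text
t: 5.45
tool_pos: [0.5745, -0.1948, 0.3203]
orientation: [1.892, -2.278, -0.298]
force: [0.3, -0.1, -0.4]
opening: 0.0573
```

>>> {"method": "arm_command", "body": {
  "motion": [
    {"slide": [-0.0352, -0.0342, 0.011], "turn": [-0.21, 0, 0]},
    {"slide": [-0.0352, -0.0351, 0.012], "turn": [-0.21, 0, 0]},
    {"slide": [-0.0352, -0.0362, 0.0127], "turn": [-0.21, 0, 0]},
    {"slide": [-0.0352, -0.0373, 0.0134], "turn": [-0.21, 0, 0]},
    {"slide": [-0.0352, -0.0385, 0.014], "turn": [-0.21, 0, 0]}
  ]
}}

```text
t: 5.87
tool_pos: [0.6388, -0.1353, 0.2646]
orientation: [1.612, -1.941, -0.805]
force: [0.9, -0.3, -0.5]
opening: 0.0567
```

Run:
```python
from h import *
st()
c=robot.read_camera("scene")["pixels"]; cv2.imwrite(f"pics/s5.png",c)
c=robot.read_camera("wrist")["pixels"]; cv2.imwrite(f"pics/w5.png",c)
```

```text
t 5.8667 tcp [ 0.6388 -0.1353  0.2646] grasp [ 0.5227 -0.1135  0.1465] zax [-0.695  0.131 -0.707] xax [-0.184 -0.983 -0.001] q [-0.27   0.781  1.009 -0.07   2.134  1.472] F [ 0.9 -0.3 -0.5] open 0.0567
```

View pics/s5.png

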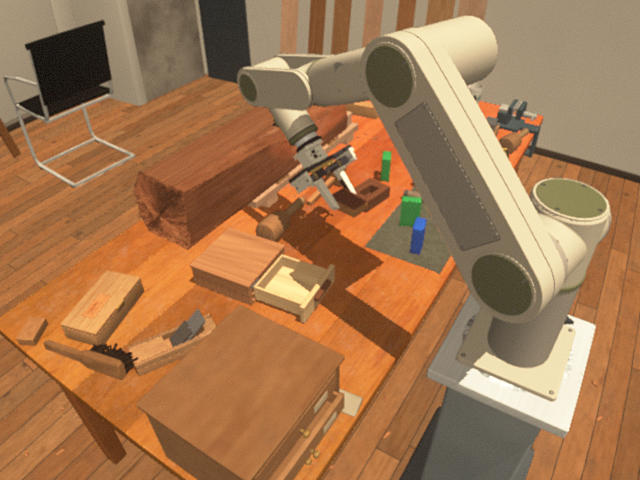

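View pics/w5.png

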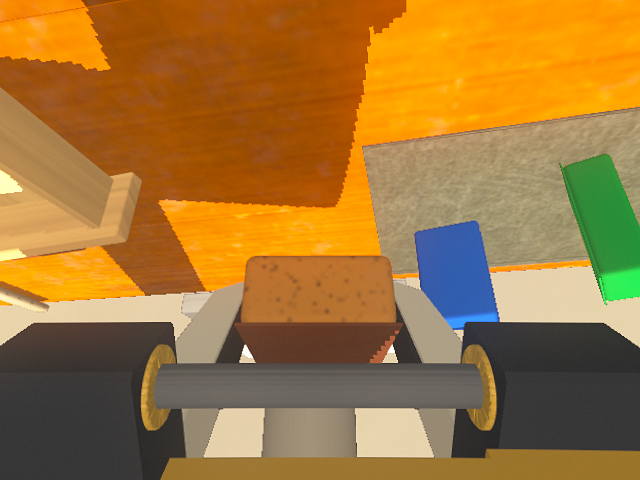

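Run:
```python
from h import *
c=robot.read_camera("top");cv2.imwrite("pics/t6.png",cv2.resize(c["pixels"][140:300,200:480],None,fx=2.8,fy=2.8))
print("handle",pix2w(c,[(387,166),(387,180),(345,182),(300,170),(300,190),(340,185)],.035).round(3).tolist())
print("gauge",pix2w(c,[(389,183),(470,182),(443,190),(453,190)],.03).round(3).tolist())
print("mat edge",pix2w(c,[(355,274),(400,271),(440,269)],.0).round(3).tolist())
# camera offset in tool frame
w=robot.read_camera("wrist");s=robot.read_state();Rm=R.from_rotvec(s["orientation"]).as_matrix();print("cam in tool",(Rm.T@(w["T"][:3,3]-s["tool_pos"])).round(3))
```

```text
handle [[0.724, -0.212, 0.035], [0.688, -0.211, 0.035], [0.683, -0.106, 0.035], [0.714, 0.007, 0.035], [0.663, 0.007, 0.035], [0.676, -0.093, 0.035]]
gauge [[0.681, -0.217, 0.03], [0.683, -0.421, 0.03], [0.663, -0.353, 0.03], [0.663, -0.378, 0.03]]
mat edge [[0.454, -0.131, 0.0], [0.461, -0.246, 0.0], [0.466, -0.347, 0.0]]
cam in tool [-0.003 -0.076  0.024]
```

View pics/t6.png

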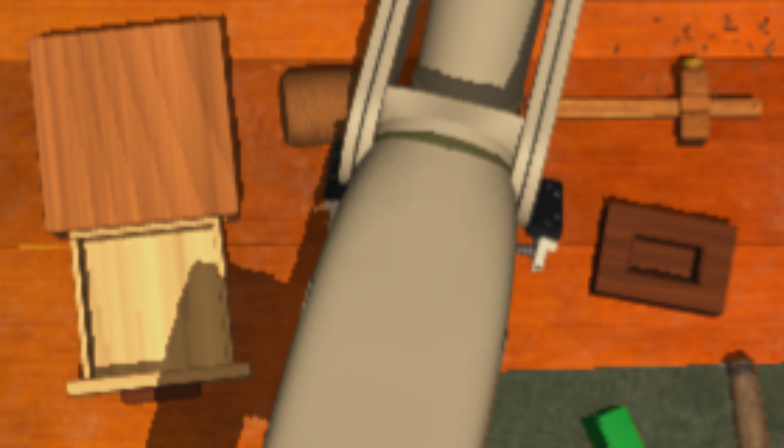

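Run:
```python
from h import *
plan([.473,-.089,.034],Rz(-100.6,-45),N=5)
```

```text
call 0
  [-0.0078, -0.0204, 0.0577] [-0.001, 0.0, 0.001]
  [-0.0078, -0.0204, 0.0577] [-0.001, 0.0, 0.001]
  [-0.0078, -0.0205, 0.0577] [-0.001, 0.0, 0.001]
  [-0.0078, -0.0205, 0.0577] [-0.001, 0.0, 0.001]
  [-0.0078, -0.0205, 0.0576] [-0.001, 0.0, 0.001]
```

>>> {"method": "arm_command", "body": {
  "motion": [
    {"slide": [-0.008, -0.0205, 0.0577], "turn": [0, 0, 0]},
    {"slide": [-0.008, -0.0205, 0.0577], "turn": [0, 0, 0]},
    {"slide": [-0.008, -0.0205, 0.0577], "turn": [0, 0, 0]},
    {"slide": [-0.008, -0.0205, 0.0577], "turn": [0, 0, 0]},
    {"slide": [-0.008, -0.0205, 0.0577], "turn": [0, 0, 0]}
  ]
}}

```text
t: 6.48
tool_pos: [0.5898, -0.1118, 0.1576]
orientation: [1.618, -1.952, -0.794]
force: [-0.6, 0.0, -0.3]
opening: 0.0568
```

Run:
```python
from h import *
st()
c=robot.read_camera("scene")["pixels"]; cv2.imwrite(f"pics/s6.png",cv2.resize(c[130:300,200:440],None,fx=3.3,fy=3.3,interpolation=cv2.INTER_CUBIC))
```

```text
t 6.4833 tcp [ 0.5898 -0.1118  0.1576] grasp [ 0.4754 -0.0902  0.038 ] zax [-0.686  0.13  -0.716] xax [-0.186 -0.983 -0.   ] q [-0.257  0.767  1.239 -0.052  1.906  1.503] F [-0.6  0.  -0.3] open 0.0568
```

View pics/s6.png

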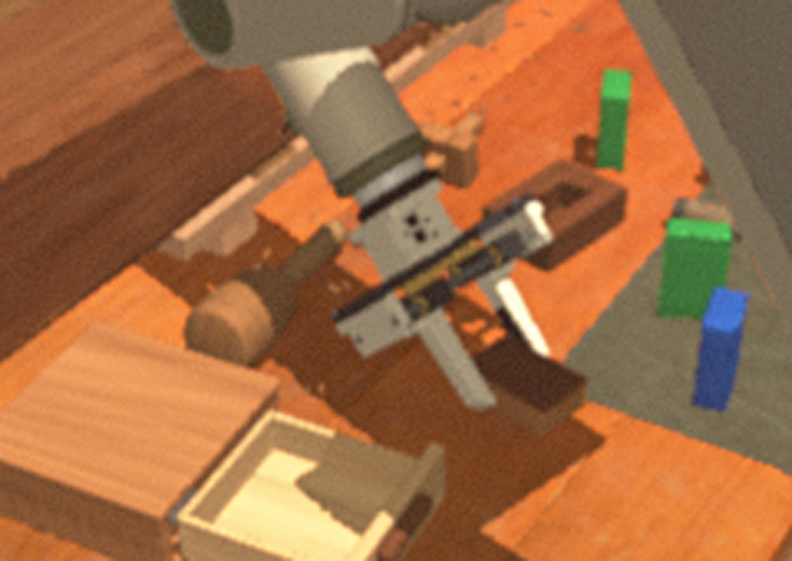

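>>> {"method": "arm_command", "body": {
  "motion": [
    {"slide": [0, -0.0055, 0.0055], "turn": [-0.02, 0, 0]},
    {"slide": [0, -0.0055, 0.0055], "turn": [0, 0, 0]},
    {"slide": [0, -0.0055, 0.0055], "turn": [0, 0, 0]},
    {"slide": [0, -0.0045, 0.0045], "turn": [0, 0, 0]},
    {"slide": [0, 0, 0], "turn": [0, 0, 0]}
  ]
}}

```text
t: 6.95
tool_pos: [0.5904, -0.1112, 0.1438]
orientation: [1.609, -1.939, -0.807]
force: [0.6, 0.0, -1.1]
opening: 0.057
```

Run:
```python
from h import *
st()
```

```text
t 6.95 tcp [ 0.5904 -0.1112  0.1438] grasp [ 0.4739 -0.0892  0.0261] zax [-0.697  0.131 -0.705] xax [-0.185 -0.983 -0.   ] q [-0.256  0.797  1.227 -0.052  1.905  1.504] F [ 0.6  0.  -1.1] open 0.057
```

Now down in small steps until it touches.

>>> {"method": "arm_command", "body": {
  "motion": [
    {"slide": [0, -0.002, 0.002], "turn": [0.01, 0, 0]},
    {"slide": [0, -0.002, 0.002], "turn": [0, 0, 0]},
    {"slide": [0, -0.002, 0.002], "turn": [0, 0, 0]},
    {"slide": [0, -0.001, 0.001], "turn": [0, 0, 0]},
    {"slide": [0, 0, 0], "turn": [0, 0, 0]}
  ]
}}

```text
t: 7.37
tool_pos: [0.5896, -0.1107, 0.1388]
orientation: [1.611, -1.941, -0.805]
force: [-0.4, 0.0, -0.7]
opening: 0.0569
```

Run:
```python
from h import *
st()
cv2.imwrite("pics/w7.png",robot.read_camera("wrist")["pixels"])
c=robot.read_camera("scene")["pixels"]; cv2.imwrite(f"pics/s7.png",cv2.resize(c[180:300,290:440],None,fx=5,fy=5,interpolation=cv2.INTER_CUBIC))
```

```text
t 7.3667 tcp [ 0.5896 -0.1107  0.1388] grasp [ 0.4735 -0.0888  0.0208] zax [-0.696  0.131 -0.706] xax [-0.184 -0.983 -0.   ] q [-0.255  0.801  1.23  -0.052  1.895  1.505] F [-0.4  0.  -0.7] open 0.0569
```

View pics/s7.png

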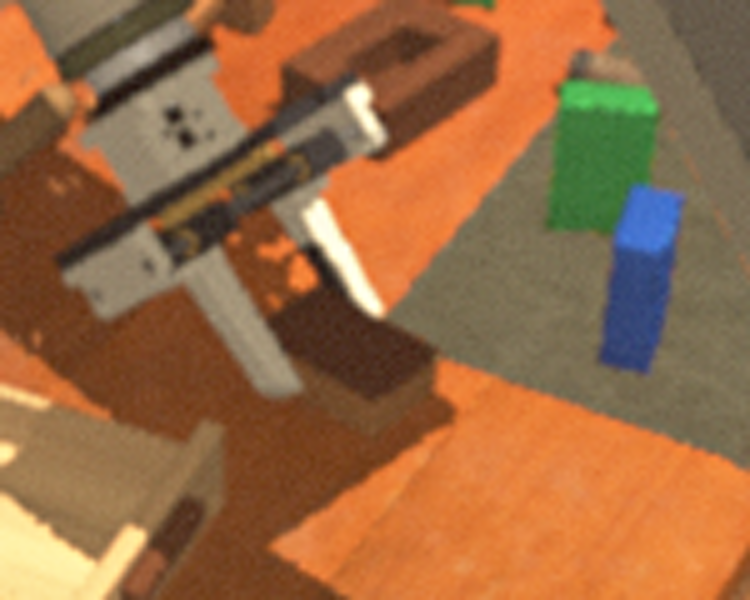

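>>> {"method": "arm_command", "body": {
  "motion": [
    {"slide": [0, -0.001, 0.001], "turn": [0, 0, 0]},
    {"slide": [0, 0, 0], "turn": [0, 0, 0]},
    {"slide": [0, -0.001, 0.001], "turn": [0, 0, 0]},
    {"slide": [0, 0, 0], "turn": [0, 0, 0]},
    {"slide": [0, 0, 0], "turn": [0, 0, 0]}
  ]
}}

```text
t: 7.88
tool_pos: [0.5897, -0.1107, 0.1387]
orientation: [1.61, -1.941, -0.806]
force: [-1.0, 1.0, 6.9]
opening: 0.0569
```

Contact at 7 N. Releasing and backing out along the fingers.

>>> {"method": "arm_command", "body": {
  "motion": [
    {"slide": [0, 0.0005, -0.0005], "turn": [0, 0, 0]},
    {"slide": [0, 0, 0], "turn": [0, 0, 0]},
    {"slide": [0, 0, 0], "turn": [0, 0, 0]},
    {"slide": [0, 0, 0], "turn": [0, 0, 0]},
    {"slide": [0, 0, 0], "turn": [0, 0, 0]}
  ],
  "gripper": 82
}}

```text
t: 8.3
tool_pos: [0.5899, -0.1105, 0.1383]
orientation: [1.612, -1.942, -0.805]
force: [2.1, 2.4, 2.7]
opening: 0.0758
```

>>> {"method": "arm_command", "body": {
  "motion": [
    {"slide": [0, 0, -0.03], "turn": [0, 0, 0]},
    {"slide": [0, 0, -0.06], "turn": [0, 0, 0]},
    {"slide": [0, 0, -0.09], "turn": [0, 0, 0]},
    {"slide": [0, 0, -0.09], "turn": [0, 0, 0]},
    {"slide": [0, 0, -0.06], "turn": [0, 0, 0]}
  ]
}}

```text
t: 8.72
tool_pos: [0.6829, -0.1285, 0.234]
orientation: [1.612, -1.943, -0.803]
force: [0.7, -1.2, 0.6]
opening: 0.0763
```

Run:
```python
from h import *
st()
c=robot.read_camera("scene")["pixels"]; cv2.imwrite(f"pics/s8.png",cv2.resize(c[180:300,290:440],None,fx=5,fy=5,interpolation=cv2.INTER_CUBIC))
c=robot.read_camera("top")["pixels"]; cv2.imwrite(f"pics/t8.png",c)
```

```text
t 8.7167 tcp [ 0.6829 -0.1285  0.234 ] grasp [ 0.567  -0.1068  0.1157] zax [-0.694  0.13  -0.708] xax [-0.185 -0.983  0.   ] q [-0.248  0.936  0.829 -0.053  2.158  1.498] F [ 0.7 -1.2  0.6] open 0.0763
```

View pics/s8.png

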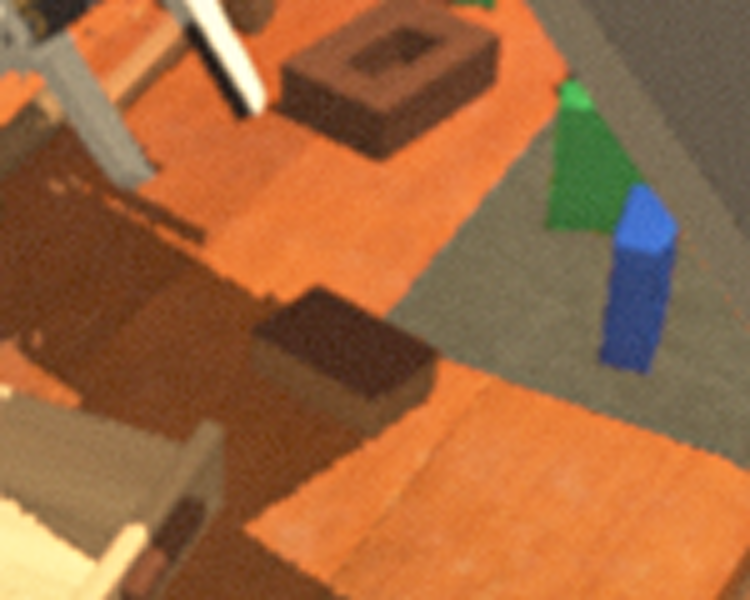

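View pics/t8.png

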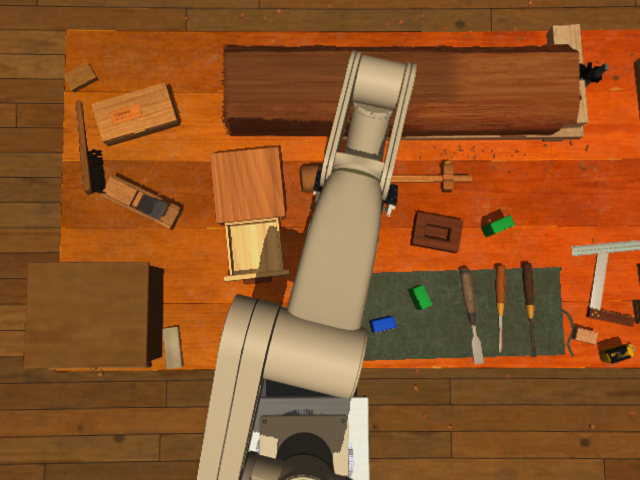

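Run:
```python
from h import *
c=robot.read_camera("scene")
w=pix2w(c,(np.array([(318,287),(437,352),(372,398),(252,328)])+.5)/5+[290,180]-.5,.029);e=np.roll(w,-1,0)-w
print(w.round(4),w.mean(0),np.linalg.norm(e,axis=1),np.degrees(np.arctan2(e[:,1],e[:,0])))
plang([.45,-.085,.11],Rz(-100.6,0),10)
```

```text
[[ 0.4842 -0.1173  0.029 ]
 [ 0.4042 -0.1018  0.029 ]
 [ 0.4156 -0.0517  0.029 ]
 [ 0.4967 -0.0685  0.029 ]] [ 0.45016646 -0.08481666  0.029     ] [0.08148554 0.05135883 0.08280748 0.05033035] [ 169.0109201    77.10342334  -11.74395158 -104.43398058]
call 0
  [0.0, 0.0529, 0.023] [0.156, 0.0, -0.0] 
  [0.0, 0.0546, 0.0213] [0.156, 0.0, -0.0] 
  [0.0, 0.0561, 0.0196] [0.156, 0.0, -0.0] 
  [0.0, 0.0574, 0.0177] [0.156, 0.0, -0.0] 
  [0.0, 0.0586, 0.0157] [0.156, 0.0, -0.0] 
call 1
  [0.0, 0.0597, 0.0136] [0.156, 0.0, -0.0] 
  [0.0, 0.0606, 0.0115] [0.156, 0.0, -0.0] 
  [0.0, 0.0613, 0.0092] [0.156, 0.0, -0.0] 
  [0.0, 0.0618, 0.007] [0.156, 0.0, -0.0] 
  [0.0, 0.0622, 0.0047] [0.156, 0.0, -0.0]
```

Its centre is as planned, (0.450, −0.085), lying flat and free. Now tool down above it.

>>> {"method": "arm_command", "body": {
  "motion": [
    {"slide": [0, 0.053, 0.023], "turn": [0.157, 0, 0]},
    {"slide": [0, 0.0546, 0.0213], "turn": [0.157, 0, 0]},
    {"slide": [0, 0.0561, 0.0196], "turn": [0.157, 0, 0]},
    {"slide": [0, 0.0574, 0.0177], "turn": [0.157, 0, 0]},
    {"slide": [0, 0.0586, 0.0157], "turn": [0.157, 0, 0]}
  ]
}}

```text
t: 9.28
tool_pos: [0.5675, -0.1066, 0.2634]
orientation: [1.825, -2.2, -0.438]
force: [0.8, -0.2, 1.0]
opening: 0.076
```

>>> {"method": "arm_command", "body": {
  "motion": [
    {"slide": [0, 0.0597, 0.0136], "turn": [0.157, 0, 0]},
    {"slide": [0, 0.0606, 0.0115], "turn": [0.157, 0, 0]},
    {"slide": [0, 0.0613, 0.0092], "turn": [0.157, 0, 0]},
    {"slide": [0, 0.0618, 0.007], "turn": [0.157, 0, 0]},
    {"slide": [0, 0.0622, 0.0047], "turn": [0.157, 0, 0]}
  ]
}}

```text
t: 9.7
tool_pos: [0.4464, -0.0838, 0.274]
orientation: [-2.006, 2.418, -0.0]
force: [0.2, -0.2, 1.0]
opening: 0.0764
```

Run:
```python
from h import *
st()
c=robot.read_camera("wrist"); im=c["pixels"].copy(); cv2.imwrite("pics/w9r.png",im)
a=np.radians(-10.6);X=np.array([np.cos(a),np.sin(a),0]);Y=np.array([-np.sin(a),np.cos(a),0]);C=np.array([.45,-.085,.029])
for sx in(-1,1):
  for sy in(-1,1):
    u=w2pix(c,C+sx*.0435*X+sy*.0285*Y)[0]; cv2.circle(im,tuple(int(round(v)) for v in u),3,(255,0,255),1)
cv2.imwrite("pics/w9.png",im)
plan([.45,-.085,.022],Rz(-100.6,0),N=5)
```

```text
t 9.7 tcp [ 0.4464 -0.0838  0.274 ] grasp [ 0.4465 -0.0838  0.107 ] zax [ 0.  0. -1.] xax [-0.185 -0.983 -0.   ] q [-0.299 -0.168  2.028  0.     1.282  1.458] F [ 0.2 -0.2  1. ] open 0.0764
call 0
  [0.0006, -0.005, 0.0409] [0.001, 0.0, -0.0]
  [0.0006, -0.005, 0.0409] [0.001, 0.0, -0.0]
  [0.0006, -0.0049, 0.0409] [0.001, 0.0, -0.0]
  [0.0006, -0.0049, 0.0409] [0.001, 0.0, -0.0]
  [0.0006, -0.0049, 0.0409] [0.001, 0.0, -0.0]
```

View pics/w9.png

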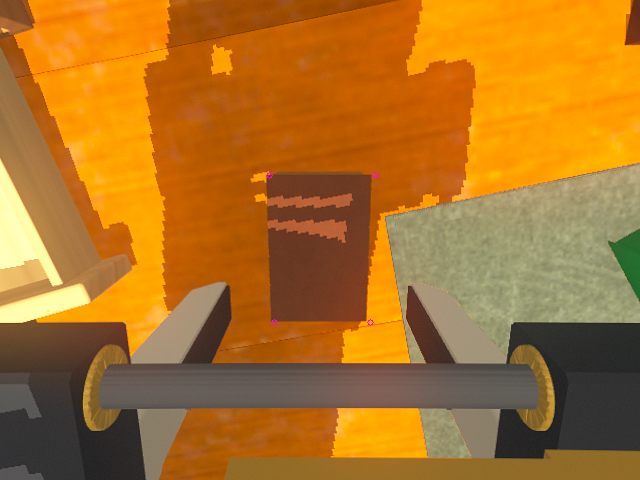

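The block lies at (268–370, 174–321), within 3 px of the prediction and centred between the fingers. Descending.

>>> {"method": "arm_command", "body": {
  "motion": [
    {"slide": [0, -0.005, 0.04], "turn": [0, 0, 0]},
    {"slide": [0, -0.005, 0.04], "turn": [0, 0, 0]},
    {"slide": [0, -0.005, 0.04], "turn": [0, 0, 0]},
    {"slide": [0, -0.005, 0.04], "turn": [0, 0, 0]},
    {"slide": [0, -0.005, 0.04], "turn": [0, 0, 0]}
  ]
}}

```text
t: 10.17
tool_pos: [0.4573, -0.0858, 0.1937]
orientation: [2.004, -2.416, -0.006]
force: [-0.5, -0.5, 0.4]
opening: 0.0765
```

>>> {"method": "arm_command", "body": {
  "motion": [
    {"slide": [0, 0, 0], "turn": [0, 0, 0]},
    {"slide": [0, 0, 0], "turn": [0, 0, 0]},
    {"slide": [0, 0, 0], "turn": [0, 0, 0]},
    {"slide": [0, 0, 0], "turn": [0, 0, 0]},
    {"slide": [0, 0, 0], "turn": [0, 0, 0]}
  ],
  "gripper": 0,
  "grip_force": 15
}}

```text
t: 10.58
tool_pos: [0.459, -0.0863, 0.197]
orientation: [-2.006, 2.417, -0.0]
force: [-0.1, -0.3, 0.0]
opening: 0.0573
```

>>> {"method": "arm_command", "body": {
  "motion": [
    {"slide": [0, 0, 0], "turn": [0, 0, 0]},
    {"slide": [0, 0, 0], "turn": [0, 0, 0]},
    {"slide": [0, 0, 0], "turn": [0, 0, 0]},
    {"slide": [0, 0, 0], "turn": [0, 0, 0]},
    {"slide": [0, 0, 0], "turn": [0, 0, 0]}
  ]
}}

```text
t: 11.0
tool_pos: [0.4589, -0.0862, 0.1965]
orientation: [2.006, -2.418, -0.001]
force: [-0.4, 0.8, 4.0]
opening: 0.0569
```

Run:
```python
from h import *
st()
cv2.imwrite("pics/w10.png",robot.read_camera("wrist")["pixels"])
```

```text
t 11.0 tcp [ 0.4589 -0.0862  0.1965] grasp [ 0.4588 -0.0861  0.0295] zax [-0.  0. -1.] xax [-0.184 -0.983 -0.   ] q [-0.296 -0.015  2.042  0.     1.115  1.46 ] F [-0.4  0.8  4. ] open 0.0569
```

View pics/w10.png

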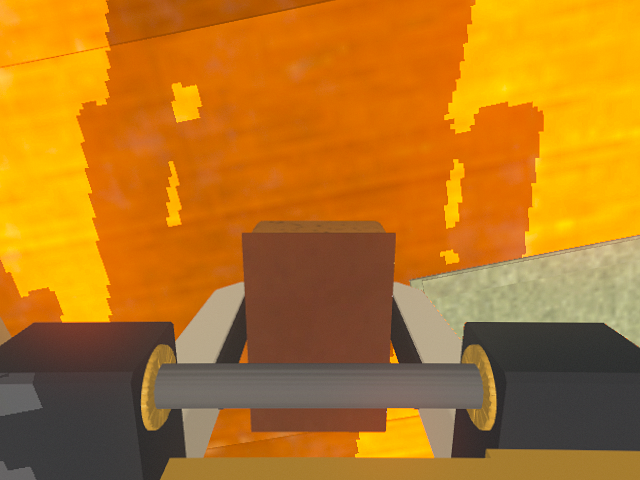

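>>> {"method": "arm_command", "body": {
  "motion": [
    {"slide": [0, 0, -0.03], "turn": [0, 0, 0]},
    {"slide": [0, 0, -0.06], "turn": [0, 0, 0]},
    {"slide": [0, 0, -0.08], "turn": [0, 0, 0]},
    {"slide": [0, 0, -0.08], "turn": [0, 0, 0]},
    {"slide": [0, 0, 0], "turn": [0, 0, 0]}
  ]
}}

```text
t: 11.47
tool_pos: [0.461, -0.0869, 0.3028]
orientation: [-2.003, 2.414, -0.011]
force: [1.1, -0.7, 0.7]
opening: 0.0572
```

Run:
```python
from h import *
st()
plan([.524,.121,.128],Rz(-84.7,0),N=10)
```

```text
t 11.4667 tcp [ 0.461  -0.0869  0.3028] grasp [ 0.4624 -0.0872  0.1359] zax [ 0.008 -0.002 -1.   ] xax [-0.184 -0.983  0.001] q [-0.296 -0.162  1.966  0.     1.328  1.46 ] F [ 1.1 -0.7  0.7] open 0.0572
call 0
  [-0.054, -0.0059, 0.002] [-0.002, -0.0, -0.056]
  [-0.0538, -0.0074, 0.002] [-0.002, -0.0, -0.056]
  [-0.0536, -0.0089, 0.002] [-0.002, -0.0, -0.056]
  [-0.0533, -0.0104, 0.002] [-0.002, -0.0, -0.056]
  [-0.053, -0.0118, 0.002] [-0.002, -0.0, -0.056]
call 1
  [-0.0526, -0.0133, 0.002] [-0.002, -0.0, -0.056]
  [-0.0522, -0.0148, 0.002] [-0.002, -0.0, -0.056]
  [-0.0518, -0.0162, 0.002] [-0.002, -0.0, -0.056]
  [-0.0513, -0.0177, 0.002] [-0.002, -0.0, -0.056]
  [-0.0508, -0.0191, 0.002] [-0.002, -0.0, -0.056]
```

>>> {"method": "arm_command", "body": {
  "motion": [
    {"slide": [-0.054, -0.006, 0.001], "turn": [0, 0, -0.056]},
    {"slide": [-0.0538, -0.0074, 0.001], "turn": [0, 0, -0.056]},
    {"slide": [-0.0536, -0.0089, 0.001], "turn": [0, 0, -0.056]},
    {"slide": [-0.0533, -0.0104, 0.001], "turn": [0, 0, -0.056]},
    {"slide": [-0.053, -0.0118, 0.001], "turn": [0, 0, -0.056]}
  ]
}}

```text
t: 11.88
tool_pos: [0.4903, 0.0187, 0.2936]
orientation: [2.171, -2.27, -0.002]
force: [0.3, 0.2, -0.6]
opening: 0.0569
```

>>> {"method": "arm_command", "body": {
  "motion": [
    {"slide": [-0.0526, -0.0133, 0.001], "turn": [0, 0, -0.056]},
    {"slide": [-0.0522, -0.0148, 0.001], "turn": [0, 0, -0.056]},
    {"slide": [-0.0518, -0.0162, 0.001], "turn": [0, 0, -0.056]},
    {"slide": [-0.0513, -0.0177, 0.001], "turn": [0, 0, -0.056]},
    {"slide": [-0.0508, -0.0191, 0.001], "turn": [0, 0, -0.056]}
  ]
}}

```text
t: 12.3
tool_pos: [0.5217, 0.1227, 0.2914]
orientation: [2.325, -2.112, -0.003]
force: [0.6, 0.5, -0.9]
opening: 0.0568
```

>>> {"method": "arm_command", "body": {
  "motion": [
    {"slide": [0, 0, 0], "turn": [0, 0, 0]},
    {"slide": [0, 0, 0], "turn": [0, 0, 0]},
    {"slide": [0, 0, 0], "turn": [0, 0, 0]},
    {"slide": [0, 0, 0], "turn": [0, 0, 0]},
    {"slide": [0, 0, 0], "turn": [0, 0, 0]}
  ]
}}

```text
t: 12.72
tool_pos: [0.5215, 0.1207, 0.292]
orientation: [2.322, -2.115, -0.002]
force: [0.2, 0.5, -1.0]
opening: 0.0565
```

Run:
```python
from h import *
st()
a=np.radians(5.3);X=np.array([np.cos(a),np.sin(a),0]);Y=np.array([-np.sin(a),np.cos(a),0]);C=np.array([.519,.120,.05])
c=robot.read_camera("wrist"); im=c["pixels"].copy()
for sx in(-1,1):
  for sy in(-1,1):
    for z,col in ((0,(255,0,255)),(-.034,(255,255,0))):
      u=w2pix(c,C+sx*.0625*X+sy*.06*Y+[0,0,z])[0]; cv2.circle(im,tuple(int(round(v)) for v in u),3,col,1)
cv2.imwrite("pics/w11.png",im)
c=robot.read_camera("scene")["pixels"]; cv2.imwrite(f"pics/s11.png",cv2.resize(c[180:340,180:380],None,fx=3.7,fy=3.7,interpolation=cv2.INTER_CUBIC))
plan([.524,.121,.049],Rz(-84.7,0),N=5)
```

```text
t 12.7167 tcp [0.5215 0.1207 0.292 ] grasp [0.5213 0.1208 0.125 ] zax [-0.001  0.    -1.   ] xax [ 0.093 -0.996 -0.001] q [1.320e-01 4.000e-02 1.794e+00 1.000e-03 1.309e+00 1.609e+00] F [ 0.2  0.5 -1. ] open 0.0565
call 0
  [0.0001, -0.0012, 0.0381] [0.0, 0.0, 0.0]
  [0.0001, -0.0012, 0.0381] [0.0, 0.0, 0.0]
  [0.0001, -0.0012, 0.0381] [0.0, 0.0, 0.0]
  [0.0001, -0.0012, 0.0381] [0.0, 0.0, 0.0]
  [0.0001, -0.0012, 0.0381] [0.0, 0.0, 0.0]
```

View pics/w11.png

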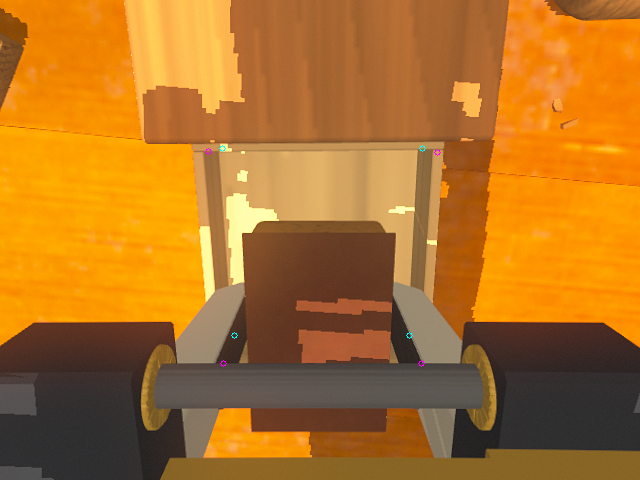

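View pics/s11.png

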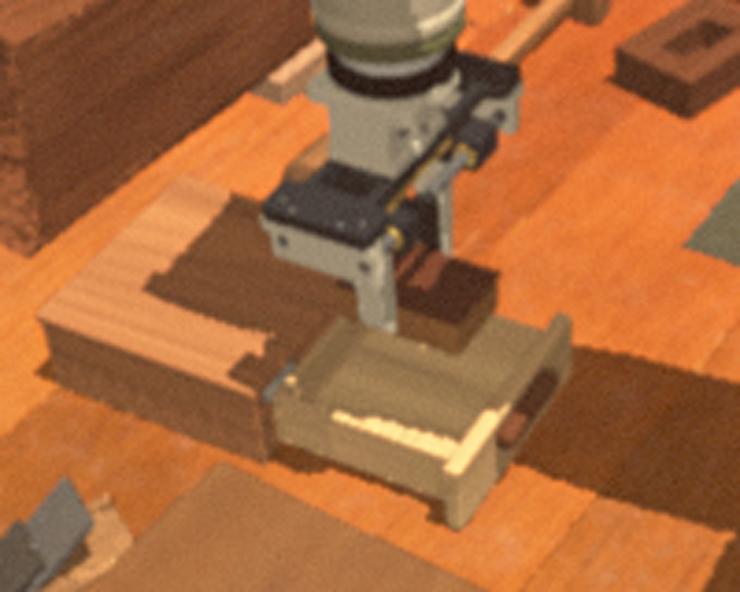

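The held block is centred between the drawer walls: walls' inner edges at about 207 and 432, block middle at 319. Lowering it in.

>>> {"method": "arm_command", "body": {
  "motion": [
    {"slide": [0, -0.001, 0.036], "turn": [0, 0, 0]},
    {"slide": [0, -0.001, 0.036], "turn": [0, 0, 0]},
    {"slide": [0, -0.001, 0.036], "turn": [0, 0, 0]},
    {"slide": [0, -0.001, 0.036], "turn": [0, 0, 0]},
    {"slide": [0, -0.001, 0.03], "turn": [0, 0, 0]}
  ]
}}

```text
t: 13.23
tool_pos: [0.5234, 0.1214, 0.2216]
orientation: [2.323, -2.115, -0.002]
force: [-1.0, 0.3, -0.5]
opening: 0.0571
```

>>> {"method": "arm_command", "body": {
  "motion": [
    {"slide": [0, 0, 0.005], "turn": [0, 0, 0]},
    {"slide": [0, 0, 0.0], "turn": [0, 0, 0]},
    {"slide": [0, 0, 0.0], "turn": [0, 0, 0]},
    {"slide": [0, 0, 0.0], "turn": [0, 0, 0]},
    {"slide": [0, 0, 0], "turn": [0, 0, 0]}
  ]
}}

```text
t: 13.65
tool_pos: [0.5241, 0.1219, 0.2217]
orientation: [-2.323, 2.113, 0.0]
force: [0.2, -0.3, -0.2]
opening: 0.0573
```

>>> {"method": "arm_command", "body": {
  "motion": [
    {"slide": [0, 0, 0.008], "turn": [0, 0, 0]},
    {"slide": [0, 0, 0.008], "turn": [0, 0, 0]},
    {"slide": [0, 0, 0.003], "turn": [0, 0, 0]},
    {"slide": [0, 0, 0.0], "turn": [0, 0, 0]},
    {"slide": [0, 0, 0], "turn": [0, 0, 0]}
  ]
}}

```text
t: 14.07
tool_pos: [0.5235, 0.1219, 0.2128]
orientation: [2.323, -2.114, -0.002]
force: [-0.9, -0.7, -0.7]
opening: 0.0567
```

>>> {"method": "arm_command", "body": {
  "motion": [
    {"slide": [0, 0, 0.002], "turn": [0, 0, 0]},
    {"slide": [0, 0, 0], "turn": [0, 0, 0]},
    {"slide": [0, 0, 0.002], "turn": [0, 0, 0]},
    {"slide": [0, 0, 0.0], "turn": [0, 0, 0]},
    {"slide": [0, 0, 0], "turn": [0, 0, 0]}
  ]
}}

```text
t: 14.48
tool_pos: [0.5243, 0.122, 0.2125]
orientation: [-2.323, 2.113, -0.0]
force: [0.6, 0.4, 6.5]
opening: 0.0569
```

Resting on the drawer floor (6.5 N, height as expected). Opening modestly, so the fingers stay off the walls, then up.

>>> {"method": "arm_command", "body": {
  "motion": [
    {"slide": [0, 0, -0.001], "turn": [0, 0, 0]},
    {"slide": [0, 0, 0], "turn": [0, 0, 0]},
    {"slide": [0, 0, 0], "turn": [0, 0, 0]},
    {"slide": [0, 0, 0], "turn": [0, 0, 0]},
    {"slide": [0, 0, 0], "turn": [0, 0, 0]}
  ],
  "gripper": 73
}}

```text
t: 14.9
tool_pos: [0.5234, 0.1218, 0.2115]
orientation: [2.323, -2.114, -0.002]
force: [-0.3, 0.1, -0.6]
opening: 0.0677
```

>>> {"method": "arm_command", "body": {
  "motion": [
    {"slide": [0, 0, -0.03], "turn": [0, 0, 0]},
    {"slide": [0, 0, -0.06], "turn": [0, 0, 0]},
    {"slide": [0, 0, -0.09], "turn": [0, 0, 0]},
    {"slide": [0, 0, -0.09], "turn": [0, 0, 0]},
    {"slide": [0, 0, -0.05], "turn": [0, 0, 0]}
  ]
}}

```text
t: 15.32
tool_pos: [0.5244, 0.1219, 0.3452]
orientation: [-2.321, 2.112, -0.003]
force: [0.3, 1.1, 1.2]
opening: 0.0682
```

Run:
```python
from h import *
st()
cv2.imwrite("pics/w12.png",robot.read_camera("wrist")["pixels"])
c=robot.read_camera("scene")["pixels"]; cv2.imwrite(f"pics/s12.png",cv2.resize(c[180:340,180:380],None,fx=3.7,fy=3.7,interpolation=cv2.INTER_CUBIC))
```

```text
t 15.3167 tcp [0.5244 0.1219 0.3452] grasp [0.5251 0.1221 0.1782] zax [ 0.004  0.001 -1.   ] xax [ 0.094 -0.996 -0.001] q [ 1.330e-01 -3.000e-03  1.736e+00  1.000e-03  1.403e+00  1.609e+00] F [0.3 1.1 1.2] open 0.0682
```

View pics/w12.png

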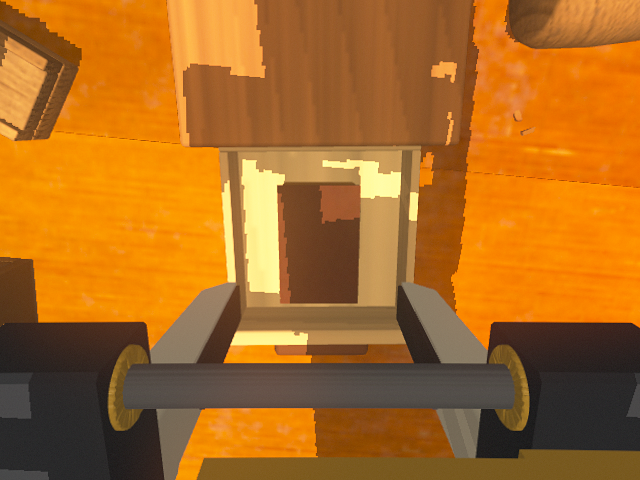

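View pics/s12.png

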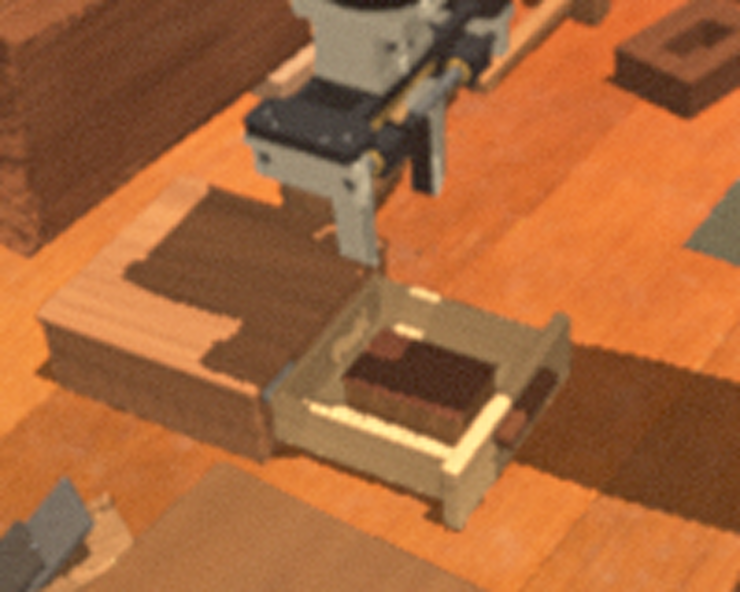

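The block is flat inside the drawer and released. Next: shut the fingers, move in front of the pull, and push.

Run:
```python
from h import *
Rt=Rz(-84.7,0)
plan([.386,.1075,.17],Rt,N=5)
print("then down");plan([.386,.1075,.044],Rt,N=5,start=(np.array([.386,.1075,.337]),Rt))
```

```text
call 0
  [0.0007, 0.0701, 0.004] [-0.003, 0.0, 0.001]
  [0.0007, 0.0701, 0.0041] [-0.003, 0.0, 0.001]
  [0.0007, 0.0701, 0.0043] [-0.003, 0.0, 0.001]
  [0.0007, 0.0701, 0.0044] [-0.003, 0.0, 0.001]
  [0.0008, 0.07, 0.0045] [-0.003, 0.0, 0.001]
then down
call 0
  [0.0, 0.0, 0.063] [0.0, 0.0, 0.0]
  [0.0, 0.0, 0.063] [0.0, 0.0, 0.0]
  [0.0, 0.0, 0.063] [0.0, 0.0, 0.0]
  [0.0, 0.0, 0.063] [0.0, 0.0, 0.0]
  [0.0, 0.0, 0.063] [0.0, 0.0, 0.0]
```

>>> {"method": "arm_command", "body": {
  "motion": [
    {"slide": [0.0007, 0.07, 0.003], "turn": [0, 0, 0]},
    {"slide": [0.0007, 0.07, 0.003], "turn": [0, 0, 0]},
    {"slide": [0.0007, 0.07, 0.003], "turn": [0, 0, 0]},
    {"slide": [0.0007, 0.07, 0.003], "turn": [0, 0, 0]},
    {"slide": [0.0007, 0.07, 0.003], "turn": [0, 0, 0]}
  ],
  "gripper": 0
}}

```text
t: 15.83
tool_pos: [0.3829, 0.107, 0.3329]
orientation: [2.323, -2.113, -0.004]
force: [-0.4, 0.5, 1.2]
opening: 0.0393
```

>>> {"method": "arm_command", "body": {
  "motion": [
    {"slide": [0, 0, 0], "turn": [0, 0, 0]},
    {"slide": [0, 0, 0], "turn": [0, 0, 0]},
    {"slide": [0, 0, 0], "turn": [0, 0, 0]},
    {"slide": [0, 0, 0], "turn": [0, 0, 0]},
    {"slide": [0, 0, 0], "turn": [0, 0, 0]}
  ]
}}

```text
t: 16.25
tool_pos: [0.3852, 0.1072, 0.334]
orientation: [2.323, -2.114, -0.002]
force: [-0.1, -0.1, -0.1]
opening: 0.006
```

Run:
```python
from h import *
st()
Rt=Rz(-84.7,0)
plan([.386,.1075,.044],Rt,N=5)
```

```text
t 16.25 tcp [0.3852 0.1072 0.334 ] grasp [0.385  0.1073 0.167 ] zax [-0.001  0.001 -1.   ] xax [ 0.094 -0.996 -0.001] q [ 1.430e-01 -4.010e-01  2.101e+00  1.000e-03  1.442e+00  1.619e+00] F [-0.1 -0.1 -0.1] open 0.006
call 0
  [-0.0001, -0.0005, 0.0615] [0.0, 0.0, 0.001]
  [-0.0001, -0.0005, 0.0615] [0.0, 0.0, 0.001]
  [-0.0001, -0.0004, 0.0615] [0.0, 0.0, 0.001]
  [-0.0001, -0.0004, 0.0615] [0.0, 0.0, 0.001]
  [-0.0001, -0.0004, 0.0615] [0.0, 0.0, 0.001]
```

>>> {"method": "arm_command", "body": {
  "motion": [
    {"slide": [0, 0, 0.06], "turn": [0, 0, 0]},
    {"slide": [0, 0, 0.06], "turn": [0, 0, 0]},
    {"slide": [0, 0, 0.06], "turn": [0, 0, 0]},
    {"slide": [0, 0, 0.06], "turn": [0, 0, 0]},
    {"slide": [0, 0, 0.06], "turn": [0, 0, 0]}
  ]
}}

```text
t: 16.67
tool_pos: [0.3848, 0.1073, 0.2128]
orientation: [2.323, -2.114, -0.002]
force: [-0.5, -0.1, -0.7]
opening: 0.0006
```

>>> {"method": "arm_command", "body": {
  "motion": [
    {"slide": [0, -0.02, 0], "turn": [0, 0, 0]},
    {"slide": [0, -0.02, 0], "turn": [0, 0, 0]},
    {"slide": [0, -0.015, 0], "turn": [0, 0, 0]},
    {"slide": [0, 0, 0], "turn": [0, 0, 0]},
    {"slide": [0, 0, 0], "turn": [0, 0, 0]}
  ]
}}

```text
t: 17.08
tool_pos: [0.4068, 0.1094, 0.214]
orientation: [2.323, -2.114, -0.002]
force: [-0.8, -0.3, 0.4]
opening: 0.0004
```

Run:
```python
from h import *
st()
c=robot.read_camera("scene")["pixels"]; cv2.imwrite(f"pics/s13.png",cv2.resize(c[180:340,180:400],None,fx=3.6,fy=3.6,interpolation=cv2.INTER_CUBIC))
```

```text
t 17.0833 tcp [0.4068 0.1094 0.214 ] grasp [0.4066 0.1095 0.047 ] zax [-0.001  0.001 -1.   ] xax [ 0.094 -0.996 -0.001] q [ 1.400e-01 -1.780e-01  2.156e+00  1.000e-03  1.164e+00  1.617e+00] F [-0.8 -0.3  0.4] open 0.0004
```

View pics/s13.png

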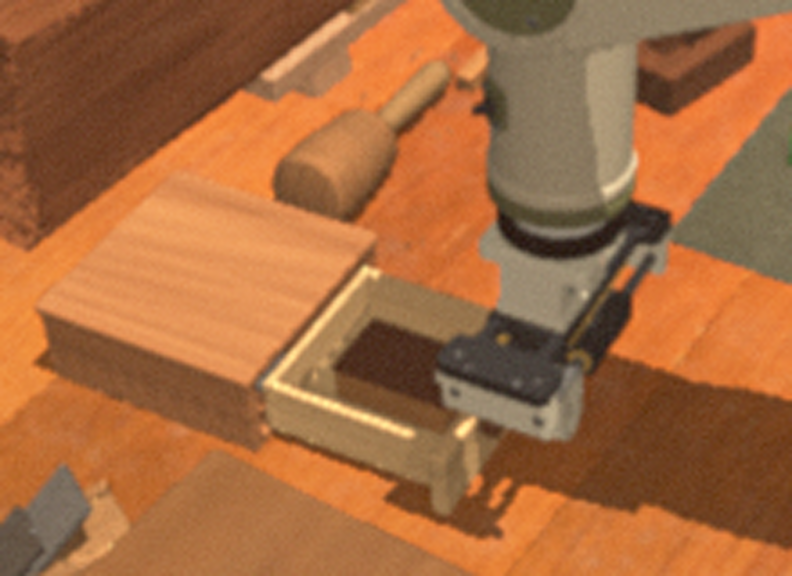

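>>> {"method": "arm_command", "body": {
  "motion": [
    {"slide": [0, -0.015, 0], "turn": [0, 0, 0]},
    {"slide": [0, -0.025, 0], "turn": [0, 0, 0]},
    {"slide": [0, -0.025, 0], "turn": [0, 0, 0]},
    {"slide": [0, -0.025, 0], "turn": [0, 0, 0]},
    {"slide": [0, -0.025, 0], "turn": [0, 0, 0]}
  ]
}}

```text
t: 17.55
tool_pos: [0.4524, 0.1138, 0.2139]
orientation: [2.324, -2.114, -0.002]
force: [-2.2, 1.4, 0.9]
opening: 0.0006
```

>>> {"method": "arm_command", "body": {
  "motion": [
    {"slide": [0, -0.025, 0], "turn": [0, 0, 0]},
    {"slide": [0, -0.025, 0], "turn": [0, 0, 0]},
    {"slide": [0, -0.025, 0], "turn": [0, 0, 0]},
    {"slide": [0, -0.025, 0], "turn": [0, 0, 0]},
    {"slide": [0, -0.025, 0], "turn": [0, 0, 0]}
  ]
}}

```text
t: 17.97
tool_pos: [0.5022, 0.1186, 0.2138]
orientation: [2.324, -2.114, -0.003]
force: [-1.0, -0.0, 0.5]
opening: 0.0001
```

>>> {"method": "arm_command", "body": {
  "motion": [
    {"slide": [0, -0.025, 0], "turn": [0, 0, 0]},
    {"slide": [0, -0.02, 0], "turn": [0, 0, 0]},
    {"slide": [0, -0.015, 0], "turn": [0, 0, 0]},
    {"slide": [0, -0.015, 0], "turn": [0, 0, 0]},
    {"slide": [0, -0.015, 0], "turn": [0, 0, 0]}
  ]
}}

```text
t: 18.38
tool_pos: [0.5376, 0.1218, 0.2136]
orientation: [2.323, -2.113, -0.004]
force: [-7.8, 0.4, 5.0]
opening: 0.0006
```

>>> {"method": "arm_command", "body": {
  "motion": [
    {"slide": [0, -0.01, 0], "turn": [0, 0, 0]},
    {"slide": [0, -0.01, 0], "turn": [0, 0, 0]},
    {"slide": [0, -0.008, 0], "turn": [0, 0, 0]},
    {"slide": [0, 0, 0], "turn": [0, 0, 0]},
    {"slide": [0, 0, 0], "turn": [0, 0, 0]}
  ]
}}

```text
t: 18.8
tool_pos: [0.5492, 0.1228, 0.2139]
orientation: [-2.323, 2.114, 0.001]
force: [-0.1, 0.2, -0.6]
opening: 0.0001
```

The catch has drawn it away from the fingers. I'll press on a little to feel the end stop.

>>> {"method": "arm_command", "body": {
  "motion": [
    {"slide": [0, -0.006, 0], "turn": [0, 0, 0]},
    {"slide": [0, -0.006, 0], "turn": [0, 0, 0]},
    {"slide": [0, -0.004, 0], "turn": [0, 0, 0]},
    {"slide": [0, 0, 0], "turn": [0, 0, 0]},
    {"slide": [0, 0, 0], "turn": [0, 0, 0]}
  ]
}}

```text
t: 19.22
tool_pos: [0.5546, 0.1234, 0.2135]
orientation: [2.322, -2.113, -0.004]
force: [-5.3, -0.7, 3.0]
opening: 0.0002
```

>>> {"method": "arm_command", "body": {
  "motion": [
    {"slide": [0, -0.004, 0], "turn": [0, 0, 0]},
    {"slide": [0, -0.003, 0], "turn": [0, 0, 0]},
    {"slide": [0, 0, 0], "turn": [0, 0, 0]},
    {"slide": [0, 0, 0], "turn": [0, 0, 0]},
    {"slide": [0, 0, 0], "turn": [0, 0, 0]}
  ]
}}

```text
t: 19.63
tool_pos: [0.5557, 0.1236, 0.213]
orientation: [2.319, -2.109, -0.01]
force: [-18.0, -3.4, 13.0]
opening: 0.0004
```

Firm end stop: 18 N with hardly any movement. Backing away and looking.

>>> {"method": "arm_command", "body": {
  "motion": [
    {"slide": [0, 0.03, 0], "turn": [0, 0, 0]},
    {"slide": [0, 0.07, 0], "turn": [0, 0, 0]},
    {"slide": [0, 0.09, 0], "turn": [0, 0, 0]},
    {"slide": [0, 0.09, 0], "turn": [0, 0, 0]},
    {"slide": [0, 0.06, 0], "turn": [0, 0, 0]}
  ]
}}

```text
t: 20.05
tool_pos: [0.42, 0.1107, 0.213]
orientation: [2.323, -2.113, -0.004]
force: [-0.7, 0.0, 0.1]
opening: 0.0006
```

>>> {"method": "arm_command", "body": {
  "motion": [
    {"slide": [0, 0, -0.06], "turn": [0, 0, 0]},
    {"slide": [0, 0, -0.09], "turn": [0, 0, 0]},
    {"slide": [0, 0, -0.09], "turn": [0, 0, 0]},
    {"slide": [0, 0, -0.08], "turn": [0, 0, 0]},
    {"slide": [0, 0, -0.05], "turn": [0, 0, 0]}
  ]
}}

```text
t: 20.47
tool_pos: [0.4233, 0.1109, 0.3662]
orientation: [-2.321, 2.112, -0.003]
force: [1.4, -0.2, -0.2]
opening: 0.0005
```

Run:
```python
from h import *
st()
c=robot.read_camera("scene")["pixels"]; cv2.imwrite(f"pics/s14.png",c)
c=robot.read_camera("wrist")["pixels"]; cv2.imwrite(f"pics/w14.png",c)
c=robot.read_camera("top")["pixels"]; cv2.imwrite(f"pics/t14.png",c)
a=cv2.imread("pics/top0.png"); d=cv2.absdiff(a,c).max(2)
cv2.imwrite("pics/t14c.png",np.hstack([cv2.resize(x[90:240,60:320],None,fx=1.5,fy=2.5) for x in(a,c)]))
```

```text
t 20.4667 tcp [0.4233 0.1109 0.3662] grasp [0.424  0.1111 0.1992] zax [ 0.004  0.001 -1.   ] xax [ 0.094 -0.996 -0.001] q [ 1.390e-01 -3.070e-01  1.970e+00  1.000e-03  1.474e+00  1.615e+00] F [ 1.4 -0.2 -0.2] open 0.0005
```

View pics/s14.png

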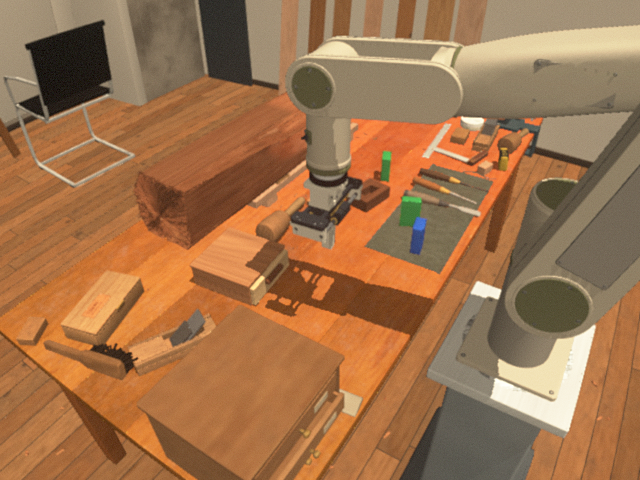

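View pics/w14.png

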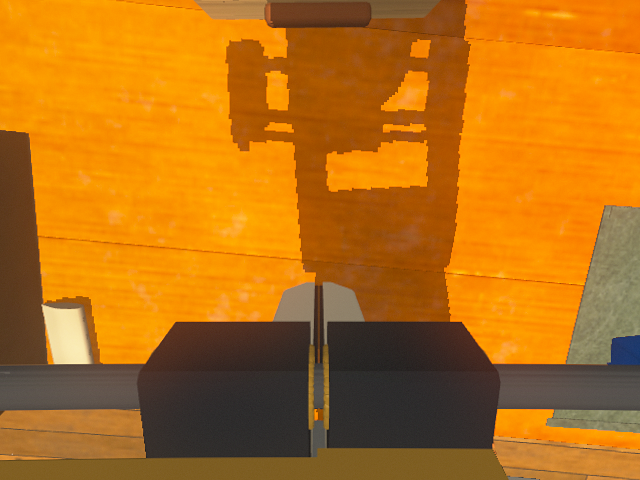

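View pics/t14.png

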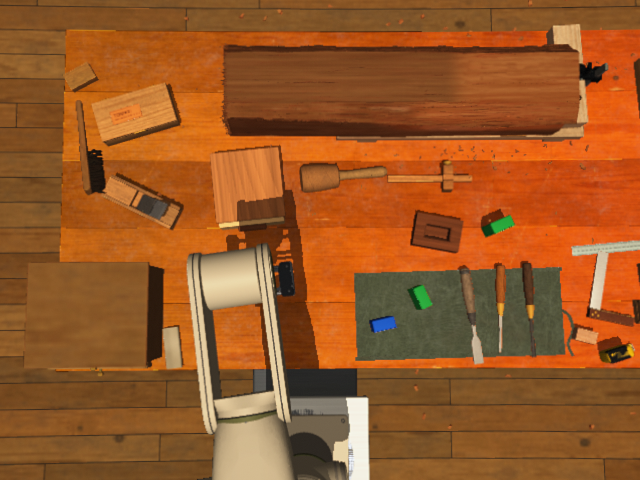

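Run:
```python
from h import *
c=robot.read_camera("top");im=c["pixels"]
cv2.imwrite("pics/t15.png",cv2.resize(im[195:240,200:300],None,fx=8,fy=8,interpolation=cv2.INTER_CUBIC))
a=cv2.imread("pics/top0.png")
d=cv2.absdiff(a,im).max(2)>60
for n,(x0,x1,y0,y1) in dict(mallet=(298,388,160,195),gauge=(388,475,158,195),plane=(95,185,170,232),greens=(408,520,205,312),blue=(365,400,312,335)).items(): print(n,d[y0:y1,x0:x1].sum())
w=robot.read_camera("wrist");print("pull",pix2w(w,[(266,26),(370,26)],.051).round(4).tolist())
```

```text
mallet 25
gauge 0
plane 0
greens 472
blue 241
pull [[0.5529, 0.1583, 0.051], [0.5591, 0.0926, 0.051]]
```

View pics/t15.png

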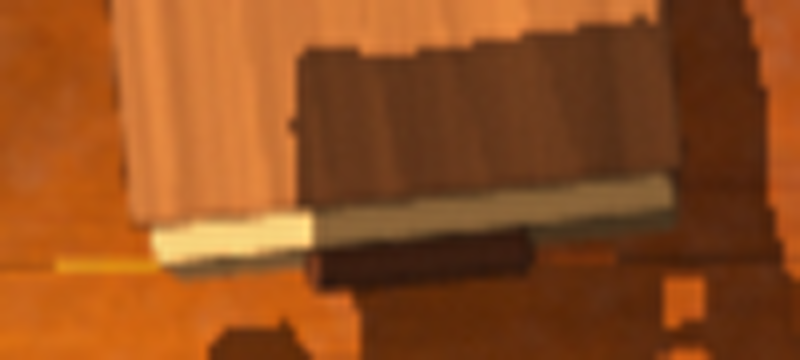

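Run:
```python
from plant import robot
print(robot.close_job())
```

```text
the job is handed in; nothing more can be done
None
```

The sanding block is lying flat in the drawer, paper side up, and the drawer is shut past its catch. I handed the job in at about 20.6 s of the 59 s allowed.

1. **Lifting out:** I gripped the block across its 57 mm sides with the tool tilted 45° and lifted it clear of the stand.
2. **Laying down:** I turned it 90°, set it flat on the clear bench between stand and cabinet, let go and backed away. A picture confirmed it lay flat and free.
3. **Into the drawer:** I took it again from above across its sides, put it flat on the drawer floor and let go. Pictures showed it clear of the walls.
4. **Closing:** I pushed the pull rail with the fingers shut. Resistance rose to about 8 N, then fell to zero as the catch drew the drawer in. Pressing on met a firm stop at 18 N along the push (about 22 N in all).

**Last checks:**
- **Drawer:** The drawer front sits against the cabinet. I measured the pull face at x ≈ 0.556 m by camera and about 0.563 m by finger contact, against 0.561 m expected. That spread is a little more than the 2 mm calibration.
- **Bystanders:** A before/after picture comparison showed no change for the gauge and the plane. The mallet region had 25 changed pixels, with the mallet itself at the same place.
- **Look-alikes:** Their regions did differ. I put this down to shadows and the block leaving the stand, because the blocks are at the same pixels by eye.
- **Robot:** The arm was clear of everything at hand-in.

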